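# Restock the tea display

### The arm

A 6-joint arm with a two-finger parallel gripper is mounted at the origin on the work surface. World frame = base frame: x ahead of the robot, y to its left, z up, the work surface at z = 0. Lengths are in mm, angles in rad, forces in N, time in s.
With the tool pointing down it reaches from about 350 to 875 mm from the base axis. Payload 4.2 kg.
Tool frame: the origin (TCP) lies at the very end of the fingers, on their centre line; the grasp point (between the pads) lies 19 mm behind it; z points along the fingers, y is the line along which they close (so a half turn about z gives the same grasp; the last joint's range is limited). The gripper opens to 85 mm and grips with 20 to 120 N. Pads are 22 mm wide; open, the fingers measure 114 mm over their backs; the gripper's body (76 mm by 85 mm) begins 54 mm behind the grasp point. The pads swing forward as they close: fully open they stand 13 mm farther back than shut.
Start: joints at [1.578, 0.385, 0.008, 0, -1.194, -0.259], TCP at [155.686, 605.278, 231.312] pointing down, gripper open.
Joint ranges: [-3.14, 3.14], [-1.21, 2.06], [-1.07, 1.41], [-3.16, 2.05], [-2.99, -0.16], [-3.1, 3.1]. Speed limits (rad/s): [2.79, 2.79, 3.14, 3.14, 3.14, 3.14].

### API

Orientations are given as a unit quaternion [x, y, z, w].
In Python, from bench import arm gives the robot as it stands.
- The arm moves only by the tool servo_tool, never from a script. Its argument "rows" is a list that holds one entry, the list of rows, each a list of 7 numbers: the finger opening in mm, from 0 to 85.4, then the shift along the tool's x, y, z in mm, then the turn, a rotation vector about the tool's x, y, z in rad. A call has 1 to 10 rows; each row is the pose to reach, as a shift and turn from the pose commanded when the call began, along the tool's axes at that moment; what a row does not reach only later rows make up. A row lasts 1/8 s, in which the tool goes at most 62.5 mm and 10.7 degrees, less where a joint would pass 70% of its speed; a pose out of reach is approached as far as the arm can. A call with a gripper value outside its range is refused whole. The fingers move at their own pace and stop on an object; the grip force is fixed at half the most. Time passes only in rows, so rows that repeat a pose let the fingers close. It gives the time, the measured TCP pose, the force, the opening and the grip force at its end, in the units of the state.
- arm.read_state(): the state, without advancing time (a new reading comes with each control period).
- arm.get_image(name): name is "scene" or "side" or "wrist"; returns the picture (420x560x3 uint8, red, green, blue); there is no depth.
- arm.camera_params(name): a dict with "intrinsics" (3x3 intrinsics, pixels), "D" ([k1, k2, p1, p2, k3] as OpenCV has them; the pictures are not rectified), "R" (3x3) and "t" (3): a world point X has camera coordinates R X + t. Camera axes: x right, y down, z forward; pixel columns grow to the right and rows downward; lengths in mm; the calibration is good to about 2 mm. A picture is of the moment at which its call begins: read the wrist's pose just before it. camera_params takes no time and is no camera call; for the wrist camera it gives the pose at the moment of the call.
- arm.job_done(): hands the job in; it is judged then, once.
The state is a dict: "clock": time; "joints": joint angles; "joint_vel": joint speeds; "joint_efforts": joint torques, N m; "position": TCP position; "ee_rot": TCP orientation; "contact_force": force on the tool from outside, world axes, zero at the start; "wrist_torque": the same for the moment, N m; "gripper_width": finger opening in mm; "grasp_force": force on a finger pad.
Only numpy, scipy, OpenCV 4.12 (cv2) and the standard library are available. Lean on these libraries where they do the work, as an engineer would, in place of code of your own. Each camera call takes 0.05 s, during which the arm holds its last target. There are 200 camera calls.

### The job

Get the tea display ready: draw the red sold-out card from its clip and put it in the grey card box, stand a spare tin in every empty pocket, and press a spare blend card, square and centred, upright and fully home on the clip's floor, into every clip that has none. Leave the tins and white cards already on the display as they are, surplus cards in the rack and surplus tins on the desk, and do not disturb the bowl, cup or scissors.

Things in the scene. Friction and masses are not known exactly. Their poses are not given: they have to be found in the camera images.
- display: Oak tea display, fixed, 170 x 332 x 30 mm. Origin: centre of underside; z up, x away from the robot, y along it; yaw within 0.15 rad. Four tin pockets, each 68 x 68 mm, centred at x = 42, y = -120, -40, 40, 120 mm (pockets 1 to 4), floor 12 mm, wall tops 30 mm above the desk. On the robot's side, behind each pocket, a black card clip with steel leaves at x = -50 mm (clip1 to clip4).
- rack: Brown wooden rack for spare cards, fixed, 180 x 88 x 30 mm, origin at the centre of its underside, z up, yaw within 0.2 rad. Three slots lie across it (along its y) at x = -65, 0 and 65 mm, each 8 mm wide, 72 mm long, 24 mm deep, floor 6 mm above the desk. A card stands upright in each at the start.
- bowl: Glass bowl, 100 mm across, 45 mm high, not part of the job. Origin: centre of its underside.
- cup: White cup, 76 mm across, 60 mm high, not part of the job. Origin: centre of its underside.
- scissors: Scissors with yellow handles lying flat, 165 x 55 x 8 mm, along their y, not part of the job. Origin: middle of their underside.
- clip1 (a point): Centre of this card clip's floor, 16 mm above the desk, y = -120 mm of the display; axes as display. Two sprung steel leaves, 44 mm long along y: flared mouth 17 mm wide in x, 44 mm above this floor, narrowing to a 1 mm throat 20 mm above it; 8 mm channel below. A card pressed straight down (about 7 to 14 N at the throat) parts them, stops on the floor, is held upright; dropped, it rests on the throat.
- clip2 (a point): Centre of this card clip's floor, 16 mm above the desk, y = -40 mm of the display; axes as display. Two sprung steel leaves, 44 mm long along y: flared mouth 17 mm wide in x, 44 mm above this floor, narrowing to a 1 mm throat 20 mm above it; 8 mm channel below. A card pressed straight down (about 7 to 14 N at the throat) parts them, stops on the floor, is held upright; dropped, it rests on the throat.
- clip3 (a point): Centre of this card clip's floor, 16 mm above the desk, y = 40 mm of the display; axes as display. Two sprung steel leaves, 44 mm long along y: flared mouth 17 mm wide in x, 44 mm above this floor, narrowing to a 1 mm throat 20 mm above it; 8 mm channel below. A card pressed straight down (about 7 to 14 N at the throat) parts them, stops on the floor, is held upright; dropped, it rests on the throat.
- clip4 (a point): Centre of this card clip's floor, 16 mm above the desk, y = 120 mm of the display; axes as display. Two sprung steel leaves, 44 mm long along y: flared mouth 17 mm wide in x, 44 mm above this floor, narrowing to a 1 mm throat 20 mm above it; 8 mm channel below. A card pressed straight down (about 7 to 14 N at the throat) parts them, stops on the floor, is held upright; dropped, it rests on the throat.
- tin_a: Tea tin, upright round tin with brass lid, 60 mm across, 80 mm high, 0.11 to 0.22 kg, bottom-heavy, origin at the centre of its underside, z up. On the display from the start, in pocket 1, if present at all (None at the start: absent).
- tin_b: Tea tin, upright round tin with brass lid, 60 mm across, 80 mm high, 0.11 to 0.22 kg, bottom-heavy, origin at the centre of its underside, z up. On the display from the start, in pocket 2, if present at all (None at the start: absent).
- tin_c: Tea tin, upright round tin with brass lid, 60 mm across, 80 mm high, 0.11 to 0.22 kg, bottom-heavy, origin at the centre of its underside, z up. On the display from the start, in pocket 3, if present at all (None at the start: absent).
- tin_d: Tea tin, upright round tin with brass lid, 60 mm across, 80 mm high, 0.11 to 0.22 kg, bottom-heavy, origin at the centre of its underside, z up. On the display from the start, in pocket 4, if present at all (None at the start: absent).
- tin_e: Tea tin, upright round tin with brass lid, 60 mm across, 80 mm high, 0.11 to 0.22 kg, bottom-heavy, origin at the centre of its underside, z up. A spare, standing on the desk to the robot's left.
- tin_f: Tea tin, upright round tin with brass lid, 60 mm across, 80 mm high, 0.11 to 0.22 kg, bottom-heavy, origin at the centre of its underside, z up. A spare, standing on the desk to the robot's left.
- tin_g: Tea tin, upright round tin with brass lid, 60 mm across, 80 mm high, 0.11 to 0.22 kg, bottom-heavy, origin at the centre of its underside, z up. A spare, standing on the desk to the robot's left.
- card_a: Blend card: white panel 5 mm thick (x), 64 mm wide (y), 120 mm high, its top 24 mm a dark wooden grip bar 12 mm thick; 0.06 kg. Origin: centre of its foot; z up. Same either way round. In one of the clips from the start, if present at all (None at the start: absent).
- card_b: Blend card: white panel 5 mm thick (x), 64 mm wide (y), 120 mm high, its top 24 mm a dark wooden grip bar 12 mm thick; 0.06 kg. Origin: centre of its foot; z up. Same either way round. In one of the clips from the start, if present at all (None at the start: absent).
- card_c: Blend card: white panel 5 mm thick (x), 64 mm wide (y), 120 mm high, its top 24 mm a dark wooden grip bar 12 mm thick; 0.06 kg. Origin: centre of its foot; z up. Same either way round. In one of the clips from the start, if present at all (None at the start: absent).
- card_d: Blend card: white panel 5 mm thick (x), 64 mm wide (y), 120 mm high, its top 24 mm a dark wooden grip bar 12 mm thick; 0.06 kg. Origin: centre of its foot; z up. Same either way round. A spare, in the rack at the start, in the slot at rack x = -65 mm.
- card_e: Blend card: white panel 5 mm thick (x), 64 mm wide (y), 120 mm high, its top 24 mm a dark wooden grip bar 12 mm thick; 0.06 kg. Origin: centre of its foot; z up. Same either way round. A spare, in the rack at the start, in the slot at rack x = 0 mm.
- card_f: Blend card: white panel 5 mm thick (x), 64 mm wide (y), 120 mm high, its top 24 mm a dark wooden grip bar 12 mm thick; 0.06 kg. Origin: centre of its foot; z up. Same either way round. A spare, in the rack at the start, in the slot at rack x = 65 mm.
- red_card: Red sold-out card: same size, grip bar and origin as the blend cards, panel red all over. At the start pressed home in one of the clips; about 3 to 12 N straight up draws it out.
- card_box: Grey open box for cards not in use, fixed, 76 x 110 x 55 mm outside, walls and floor 4 mm, longer along its y; origin: centre of its underside, z up, yaw within 0.1 rad. A card let go inside may stand, lean or lie.

How it is judged (in metres and radians):
At the end, for the whole second after the job is handed in: Each pocket: a tin on its floor (10 mm off centre, 5 mm up, 0.1 rad at most). Each clip: a white card home (foot 3 mm up, 4 mm across, 12 mm along, 0.12 rad askew, 0.16 rad leaning). Red card's foot inside the box. Spare cards else within 30 mm of their start, tins under 50 mm up; all at rest (((x of tin_a in the frame of display between 0.032 and 0.052 m and y of tin_a in the frame of display between -0.13 and -0.11 m and z of tin_a in the frame of display below 0.017 m and angle between tin_a's own z axis and vertical below 0.1 rad) or (x of tin_b in the frame of display between 0.032 and 0.052 m and y of tin_b in the frame of display between -0.13 and -0.11 m and z of tin_b in the frame of display below 0.017 m and angle between tin_b's own z axis and vertical below 0.1 rad) or (x of tin_c in the frame of display between 0.032 and 0.052 m and y of tin_c in the frame of display between -0.13 and -0.11 m and z of tin_c in the frame of display below 0.017 m and angle between tin_c's own z axis and vertical below 0.1 rad) or (x of tin_d in the frame of display between 0.032 and 0.052 m and y of tin_d in the frame of display between -0.13 and -0.11 m and z of tin_d in the frame of display below 0.017 m and angle between tin_d's own z axis and vertical below 0.1 rad) or (x of tin_e in the frame of display between 0.032 and 0.052 m and y of tin_e in the frame of display between -0.13 and -0.11 m and z of tin_e in the frame of display below 0.017 m and angle between tin_e's own z axis and vertical below 0.1 rad) or (x of tin_f in the frame of display between 0.032 and 0.052 m and y of tin_f in the frame of display between -0.13 and -0.11 m and z of tin_f in the frame of display below 0.017 m and angle between tin_f's own z axis and vertical below 0.1 rad) or (x of tin_g in the frame of display between 0.032 and 0.052 m and y of tin_g in the frame of display between -0.13 and -0.11 m and z of tin_g in the frame of display below 0.017 m and angle between tin_g's own z axis and vertical below 0.1 rad)) and ((x of tin_a in the frame of display between 0.032 and 0.052 m and y of tin_a in the frame of display between -0.05 and -0.03 m and z of tin_a in the frame of display below 0.017 m and angle between tin_a's own z axis and vertical below 0.1 rad) or (x of tin_b in the frame of display between 0.032 and 0.052 m and y of tin_b in the frame of display between -0.05 and -0.03 m and z of tin_b in the frame of display below 0.017 m and angle between tin_b's own z axis and vertical below 0.1 rad) or (x of tin_c in the frame of display between 0.032 and 0.052 m and y of tin_c in the frame of display between -0.05 and -0.03 m and z of tin_c in the frame of display below 0.017 m and angle between tin_c's own z axis and vertical below 0.1 rad) or (x of tin_d in the frame of display between 0.032 and 0.052 m and y of tin_d in the frame of display between -0.05 and -0.03 m and z of tin_d in the frame of display below 0.017 m and angle between tin_d's own z axis and vertical below 0.1 rad) or (x of tin_e in the frame of display between 0.032 and 0.052 m and y of tin_e in the frame of display between -0.05 and -0.03 m and z of tin_e in the frame of display below 0.017 m and angle between tin_e's own z axis and vertical below 0.1 rad) or (x of tin_f in the frame of display between 0.032 and 0.052 m and y of tin_f in the frame of display between -0.05 and -0.03 m and z of tin_f in the frame of display below 0.017 m and angle between tin_f's own z axis and vertical below 0.1 rad) or (x of tin_g in the frame of display between 0.032 and 0.052 m and y of tin_g in the frame of display between -0.05 and -0.03 m and z of tin_g in the frame of display below 0.017 m and angle between tin_g's own z axis and vertical below 0.1 rad)) and ((x of tin_a in the frame of display between 0.032 and 0.052 m and y of tin_a in the frame of display between 0.03 and 0.05 m and z of tin_a in the frame of display below 0.017 m and angle between tin_a's own z axis and vertical below 0.1 rad) or (x of tin_b in the frame of display between 0.032 and 0.052 m and y of tin_b in the frame of display between 0.03 and 0.05 m and z of tin_b in the frame of display below 0.017 m and angle between tin_b's own z axis and vertical below 0.1 rad) or (x of tin_c in the frame of display between 0.032 and 0.052 m and y of tin_c in the frame of display between 0.03 and 0.05 m and z of tin_c in the frame of display below 0.017 m and angle between tin_c's own z axis and vertical below 0.1 rad) or (x of tin_d in the frame of display between 0.032 and 0.052 m and y of tin_d in the frame of display between 0.03 and 0.05 m and z of tin_d in the frame of display below 0.017 m and angle between tin_d's own z axis and vertical below 0.1 rad) or (x of tin_e in the frame of display between 0.032 and 0.052 m and y of tin_e in the frame of display between 0.03 and 0.05 m and z of tin_e in the frame of display below 0.017 m and angle between tin_e's own z axis and vertical below 0.1 rad) or (x of tin_f in the frame of display between 0.032 and 0.052 m and y of tin_f in the frame of display between 0.03 and 0.05 m and z of tin_f in the frame of display below 0.017 m and angle between tin_f's own z axis and vertical below 0.1 rad) or (x of tin_g in the frame of display between 0.032 and 0.052 m and y of tin_g in the frame of display between 0.03 and 0.05 m and z of tin_g in the frame of display below 0.017 m and angle between tin_g's own z axis and vertical below 0.1 rad)) and ((x of tin_a in the frame of display between 0.032 and 0.052 m and y of tin_a in the frame of display between 0.11 and 0.13 m and z of tin_a in the frame of display below 0.017 m and angle between tin_a's own z axis and vertical below 0.1 rad) or (x of tin_b in the frame of display between 0.032 and 0.052 m and y of tin_b in the frame of display between 0.11 and 0.13 m and z of tin_b in the frame of display below 0.017 m and angle between tin_b's own z axis and vertical below 0.1 rad) or (x of tin_c in the frame of display between 0.032 and 0.052 m and y of tin_c in the frame of display between 0.11 and 0.13 m and z of tin_c in the frame of display below 0.017 m and angle between tin_c's own z axis and vertical below 0.1 rad) or (x of tin_d in the frame of display between 0.032 and 0.052 m and y of tin_d in the frame of display between 0.11 and 0.13 m and z of tin_d in the frame of display below 0.017 m and angle between tin_d's own z axis and vertical below 0.1 rad) or (x of tin_e in the frame of display between 0.032 and 0.052 m and y of tin_e in the frame of display between 0.11 and 0.13 m and z of tin_e in the frame of display below 0.017 m and angle between tin_e's own z axis and vertical below 0.1 rad) or (x of tin_f in the frame of display between 0.032 and 0.052 m and y of tin_f in the frame of display between 0.11 and 0.13 m and z of tin_f in the frame of display below 0.017 m and angle between tin_f's own z axis and vertical below 0.1 rad) or (x of tin_g in the frame of display between 0.032 and 0.052 m and y of tin_g in the frame of display between 0.11 and 0.13 m and z of tin_g in the frame of display below 0.017 m and angle between tin_g's own z axis and vertical below 0.1 rad)) and ((z of card_a in the frame of clip1 below 0.003 m and x of card_a in the frame of clip1 between -0.004 and 0.004 m and y of card_a in the frame of clip1 between -0.012 and 0.012 m and angle between the y axis of card_a and the y axis of clip1, either way round below 0.12 rad and angle between card_a's own z axis and vertical below 0.16 rad) or (z of card_b in the frame of clip1 below 0.003 m and x of card_b in the frame of clip1 between -0.004 and 0.004 m and y of card_b in the frame of clip1 between -0.012 and 0.012 m and angle between the y axis of card_b and the y axis of clip1, either way round below 0.12 rad and angle between card_b's own z axis and vertical below 0.16 rad) or (z of card_c in the frame of clip1 below 0.003 m and x of card_c in the frame of clip1 between -0.004 and 0.004 m and y of card_c in the frame of clip1 between -0.012 and 0.012 m and angle between the y axis of card_c and the y axis of clip1, either way round below 0.12 rad and angle between card_c's own z axis and vertical below 0.16 rad) or (z of card_d in the frame of clip1 below 0.003 m and x of card_d in the frame of clip1 between -0.004 and 0.004 m and y of card_d in the frame of clip1 between -0.012 and 0.012 m and angle between the y axis of card_d and the y axis of clip1, either way round below 0.12 rad and angle between card_d's own z axis and vertical below 0.16 rad) or (z of card_e in the frame of clip1 below 0.003 m and x of card_e in the frame of clip1 between -0.004 and 0.004 m and y of card_e in the frame of clip1 between -0.012 and 0.012 m and angle between the y axis of card_e and the y axis of clip1, either way round below 0.12 rad and angle between card_e's own z axis and vertical below 0.16 rad) or (z of card_f in the frame of clip1 below 0.003 m and x of card_f in the frame of clip1 between -0.004 and 0.004 m and y of card_f in the frame of clip1 between -0.012 and 0.012 m and angle between the y axis of card_f and the y axis of clip1, either way round below 0.12 rad and angle between card_f's own z axis and vertical below 0.16 rad)) and ((z of card_a in the frame of clip2 below 0.003 m and x of card_a in the frame of clip2 between -0.004 and 0.004 m and y of card_a in the frame of clip2 between -0.012 and 0.012 m and angle between the y axis of card_a and the y axis of clip2, either way round below 0.12 rad and angle between card_a's own z axis and vertical below 0.16 rad) or (z of card_b in the frame of clip2 below 0.003 m and x of card_b in the frame of clip2 between -0.004 and 0.004 m and y of card_b in the frame of clip2 between -0.012 and 0.012 m and angle between the y axis of card_b and the y axis of clip2, either way round below 0.12 rad and angle between card_b's own z axis and vertical below 0.16 rad) or (z of card_c in the frame of clip2 below 0.003 m and x of card_c in the frame of clip2 between -0.004 and 0.004 m and y of card_c in the frame of clip2 between -0.012 and 0.012 m and angle between the y axis of card_c and the y axis of clip2, either way round below 0.12 rad and angle between card_c's own z axis and vertical below 0.16 rad) or (z of card_d in the frame of clip2 below 0.003 m and x of card_d in the frame of clip2 between -0.004 and 0.004 m and y of card_d in the frame of clip2 between -0.012 and 0.012 m and angle between the y axis of card_d and the y axis of clip2, either way round below 0.12 rad and angle between card_d's own z axis and vertical below 0.16 rad) or (z of card_e in the frame of clip2 below 0.003 m and x of card_e in the frame of clip2 between -0.004 and 0.004 m and y of card_e in the frame of clip2 between -0.012 and 0.012 m and angle between the y axis of card_e and the y axis of clip2, either way round below 0.12 rad and angle between card_e's own z axis and vertical below 0.16 rad) or (z of card_f in the frame of clip2 below 0.003 m and x of card_f in the frame of clip2 between -0.004 and 0.004 m and y of card_f in the frame of clip2 between -0.012 and 0.012 m and angle between the y axis of card_f and the y axis of clip2, either way round below 0.12 rad and angle between card_f's own z axis and vertical below 0.16 rad)) and ((z of card_a in the frame of clip3 below 0.003 m and x of card_a in the frame of clip3 between -0.004 and 0.004 m and y of card_a in the frame of clip3 between -0.012 and 0.012 m and angle between the y axis of card_a and the y axis of clip3, either way round below 0.12 rad and angle between card_a's own z axis and vertical below 0.16 rad) or (z of card_b in the frame of clip3 below 0.003 m and x of card_b in the frame of clip3 between -0.004 and 0.004 m and y of card_b in the frame of clip3 between -0.012 and 0.012 m and angle between the y axis of card_b and the y axis of clip3, either way round below 0.12 rad and angle between card_b's own z axis and vertical below 0.16 rad) or (z of card_c in the frame of clip3 below 0.003 m and x of card_c in the frame of clip3 between -0.004 and 0.004 m and y of card_c in the frame of clip3 between -0.012 and 0.012 m and angle between the y axis of card_c and the y axis of clip3, either way round below 0.12 rad and angle between card_c's own z axis and vertical below 0.16 rad) or (z of card_d in the frame of clip3 below 0.003 m and x of card_d in the frame of clip3 between -0.004 and 0.004 m and y of card_d in the frame of clip3 between -0.012 and 0.012 m and angle between the y axis of card_d and the y axis of clip3, either way round below 0.12 rad and angle between card_d's own z axis and vertical below 0.16 rad) or (z of card_e in the frame of clip3 below 0.003 m and x of card_e in the frame of clip3 between -0.004 and 0.004 m and y of card_e in the frame of clip3 between -0.012 and 0.012 m and angle between the y axis of card_e and the y axis of clip3, either way round below 0.12 rad and angle between card_e's own z axis and vertical below 0.16 rad) or (z of card_f in the frame of clip3 below 0.003 m and x of card_f in the frame of clip3 between -0.004 and 0.004 m and y of card_f in the frame of clip3 between -0.012 and 0.012 m and angle between the y axis of card_f and the y axis of clip3, either way round below 0.12 rad and angle between card_f's own z axis and vertical below 0.16 rad)) and ((z of card_a in the frame of clip4 below 0.003 m and x of card_a in the frame of clip4 between -0.004 and 0.004 m and y of card_a in the frame of clip4 between -0.012 and 0.012 m and angle between the y axis of card_a and the y axis of clip4, either way round below 0.12 rad and angle between card_a's own z axis and vertical below 0.16 rad) or (z of card_b in the frame of clip4 below 0.003 m and x of card_b in the frame of clip4 between -0.004 and 0.004 m and y of card_b in the frame of clip4 between -0.012 and 0.012 m and angle between the y axis of card_b and the y axis of clip4, either way round below 0.12 rad and angle between card_b's own z axis and vertical below 0.16 rad) or (z of card_c in the frame of clip4 below 0.003 m and x of card_c in the frame of clip4 between -0.004 and 0.004 m and y of card_c in the frame of clip4 between -0.012 and 0.012 m and angle between the y axis of card_c and the y axis of clip4, either way round below 0.12 rad and angle between card_c's own z axis and vertical below 0.16 rad) or (z of card_d in the frame of clip4 below 0.003 m and x of card_d in the frame of clip4 between -0.004 and 0.004 m and y of card_d in the frame of clip4 between -0.012 and 0.012 m and angle between the y axis of card_d and the y axis of clip4, either way round below 0.12 rad and angle between card_d's own z axis and vertical below 0.16 rad) or (z of card_e in the frame of clip4 below 0.003 m and x of card_e in the frame of clip4 between -0.004 and 0.004 m and y of card_e in the frame of clip4 between -0.012 and 0.012 m and angle between the y axis of card_e and the y axis of clip4, either way round below 0.12 rad and angle between card_e's own z axis and vertical below 0.16 rad) or (z of card_f in the frame of clip4 below 0.003 m and x of card_f in the frame of clip4 between -0.004 and 0.004 m and y of card_f in the frame of clip4 between -0.012 and 0.012 m and angle between the y axis of card_f and the y axis of clip4, either way round below 0.12 rad and angle between card_f's own z axis and vertical below 0.16 rad)) and height (world z) of each of tin_a, tin_b, tin_c, tin_d, tin_e, tin_f, tin_g below 0.05 m and linear speed of each of tin_a, tin_b, tin_c, tin_d, tin_e, tin_f, tin_g, card_a, card_b, card_c, card_d, card_e, card_f, red_card below 0.03 m/s and (distance of card_d from where it was at the start of the episode below 0.03 m or (z of card_d in the frame of clip1 below 0.003 m and x of card_d in the frame of clip1 between -0.004 and 0.004 m and y of card_d in the frame of clip1 between -0.012 and 0.012 m and angle between the y axis of card_d and the y axis of clip1, either way round below 0.12 rad and angle between card_d's own z axis and vertical below 0.16 rad) or (z of card_d in the frame of clip2 below 0.003 m and x of card_d in the frame of clip2 between -0.004 and 0.004 m and y of card_d in the frame of clip2 between -0.012 and 0.012 m and angle between the y axis of card_d and the y axis of clip2, either way round below 0.12 rad and angle between card_d's own z axis and vertical below 0.16 rad) or (z of card_d in the frame of clip3 below 0.003 m and x of card_d in the frame of clip3 between -0.004 and 0.004 m and y of card_d in the frame of clip3 between -0.012 and 0.012 m and angle between the y axis of card_d and the y axis of clip3, either way round below 0.12 rad and angle between card_d's own z axis and vertical below 0.16 rad) or (z of card_d in the frame of clip4 below 0.003 m and x of card_d in the frame of clip4 between -0.004 and 0.004 m and y of card_d in the frame of clip4 between -0.012 and 0.012 m and angle between the y axis of card_d and the y axis of clip4, either way round below 0.12 rad and angle between card_d's own z axis and vertical below 0.16 rad)) and (distance of card_e from where it was at the start of the episode below 0.03 m or (z of card_e in the frame of clip1 below 0.003 m and x of card_e in the frame of clip1 between -0.004 and 0.004 m and y of card_e in the frame of clip1 between -0.012 and 0.012 m and angle between the y axis of card_e and the y axis of clip1, either way round below 0.12 rad and angle between card_e's own z axis and vertical below 0.16 rad) or (z of card_e in the frame of clip2 below 0.003 m and x of card_e in the frame of clip2 between -0.004 and 0.004 m and y of card_e in the frame of clip2 between -0.012 and 0.012 m and angle between the y axis of card_e and the y axis of clip2, either way round below 0.12 rad and angle between card_e's own z axis and vertical below 0.16 rad) or (z of card_e in the frame of clip3 below 0.003 m and x of card_e in the frame of clip3 between -0.004 and 0.004 m and y of card_e in the frame of clip3 between -0.012 and 0.012 m and angle between the y axis of card_e and the y axis of clip3, either way round below 0.12 rad and angle between card_e's own z axis and vertical below 0.16 rad) or (z of card_e in the frame of clip4 below 0.003 m and x of card_e in the frame of clip4 between -0.004 and 0.004 m and y of card_e in the frame of clip4 between -0.012 and 0.012 m and angle between the y axis of card_e and the y axis of clip4, either way round below 0.12 rad and angle between card_e's own z axis and vertical below 0.16 rad)) and (distance of card_f from where it was at the start of the episode below 0.03 m or (z of card_f in the frame of clip1 below 0.003 m and x of card_f in the frame of clip1 between -0.004 and 0.004 m and y of card_f in the frame of clip1 between -0.012 and 0.012 m and angle between the y axis of card_f and the y axis of clip1, either way round below 0.12 rad and angle between card_f's own z axis and vertical below 0.16 rad) or (z of card_f in the frame of clip2 below 0.003 m and x of card_f in the frame of clip2 between -0.004 and 0.004 m and y of card_f in the frame of clip2 between -0.012 and 0.012 m and angle between the y axis of card_f and the y axis of clip2, either way round below 0.12 rad and angle between card_f's own z axis and vertical below 0.16 rad) or (z of card_f in the frame of clip3 below 0.003 m and x of card_f in the frame of clip3 between -0.004 and 0.004 m and y of card_f in the frame of clip3 between -0.012 and 0.012 m and angle between the y axis of card_f and the y axis of clip3, either way round below 0.12 rad and angle between card_f's own z axis and vertical below 0.16 rad) or (z of card_f in the frame of clip4 below 0.003 m and x of card_f in the frame of clip4 between -0.004 and 0.004 m and y of card_f in the frame of clip4 between -0.012 and 0.012 m and angle between the y axis of card_f and the y axis of clip4, either way round below 0.12 rad and angle between card_f's own z axis and vertical below 0.16 rad)) and x of red_card in the frame of card_box between -0.036 and 0.036 m and y of red_card in the frame of card_box between -0.053 and 0.053 m and height (world z) of red_card below 0.04 m); the robot touches nothing.
It fails at once if a tin or card that was on the display from the start is taken out or shifted by more than 20 mm (distance of any of tin_a, tin_b, tin_c, tin_d, card_a, card_b, card_c from where it was at the start of the episode above 0.02 m).
It fails at once if the bowl, cup or scissors are pushed more than 30 mm (distance of any of bowl, cup, scissors from where it was at the start of the episode above 0.03 m).
Of tin_a, tin_b, tin_c, tin_d only 1 to 2 are there at a start; the rules pass over those that are not, and their reading is None.
Of card_a, card_b, card_c only 1 to 2 are there at a start; the rules pass over those that are not, and their reading is None.
At some moment in a run one of tin_e, tin_f, tin_g may be knocked a few centimetres aside while the robot is not near it.
It also fails if it takes over 210 s, if anything falls off the work surface, if the arm or the gripper's body presses on something with over 40 N, if the wrist force passes 120 N, or if a joint passes its speed limit or range.

## Working session

There is one attempt and no reset: what is moved stays moved. The work goes in short steps, Python scripts to look and compute and a tool call to move; the robot and the scene stay as the last step left them, time stands still between calls to the robot, and variables do not carry over. Pictures are saved under pics/ and viewed, at most 14 in all, crops included, and the job is handed in when it is done.

Besides the shell and the picture viewer there is one more tool, called as name(argument=value, ...) on one line, values as JSON. servo_tool: Moves the arm, as the interface text tells. Its arguments: {"type":"object","properties":{"rows":{"type":"array"}},"required":["rows"]}

```bash
ls; mkdir -p pics; cat > h.py <<'E'
import numpy as np, cv2
from bench import arm
from scipy.spatial.transform import Rotation as R
def snap(n,f=None):
    p=arm.camera_params(n); im=np.array(arm.get_image(n))
    if f: cv2.imwrite('pics/'+f,im[:,:,::-1])
    return im,p
def ray(p,uv):
    uv=np.asarray(uv,float).reshape(-1,1,2)
    n=cv2.undistortPoints(uv,np.array(p['intrinsics'],float),np.array(p['D'],float)).reshape(-1,2)
    Rm=np.array(p['R']);t=np.array(p['t'])
    d=np.c_[n,np.ones(len(n))]@Rm
    return -Rm.T@t,d
def onz(p,uv,z):
    c,d=ray(p,uv); s=(z-c[2])/d[:,2]; return c+d*s[:,None]
def proj(p,X):
    Rm=np.array(p['R'],float);t=np.array(p['t'],float)
    return cv2.projectPoints(np.asarray(X,float).reshape(-1,1,3),cv2.Rodrigues(Rm)[0],t,np.array(p['intrinsics'],float),np.array(p['D'],float))[0].reshape(-1,2)
E
python3 - <<'E'
from h import *
s=arm.read_state(); print({k:np.round(v,3).tolist() for k,v in s.items()})
for n in('scene','side','wrist'):
    im,p=snap(n,n+'0.png'); print(n,np.round(-np.array(p['R']).T@np.array(p['t'])), np.round(p['R'],2).tolist(),np.round(p['intrinsics'],0).tolist())
E
```

```text
pics
{'clock': 0.0, 'joints': [1.578, 0.386, 0.007, -0.001, -1.194, -0.259], 'joint_vel': [-0.0, -0.0, -0.001, -0.0, 0.0, -0.001], 'joint_efforts': [-0.001, -39.228, 18.841, 4.186, -0.005, -0.0], 'position': [155.544, 604.729, 230.236], 'ee_rot': [0.992, -0.126, -0.0, 0.001], 'contact_force': [0.659, 0.124, 0.489], 'wrist_torque': [-0.006, -0.012, 0.009], 'grasp_force': 0.0, 'gripper_width': 85.748}
scene [1605.  472.  895.] [[-0.41, 0.91, 0.0], [0.56, 0.25, -0.79], [-0.72, -0.32, -0.61]] [[528.0, 0.0, 286.0], [0.0, 528.0, 213.0], [0.0, 0.0, 1.0]]
side [220. 701. 938.] [[-0.87, -0.5, 0.01], [-0.38, 0.65, -0.66], [0.32, -0.57, -0.75]] [[406.0, 0.0, 278.0], [0.0, 406.0, 210.0], [0.0, 0.0, 1.0]]
wrist [224. 588. 374.] [[-0.25, -0.97, 0.0], [-0.93, 0.24, 0.27], [-0.27, 0.07, -0.96]] [[325.0, 0.0, 279.0], [0.0, 325.0, 207.0], [0.0, 0.0, 1.0]]
```

View pics/scene0.png

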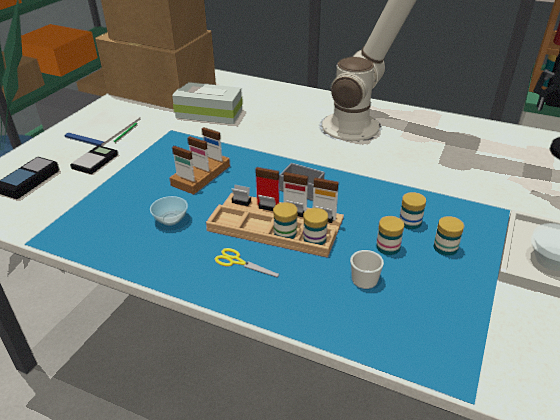

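View pics/side0.png

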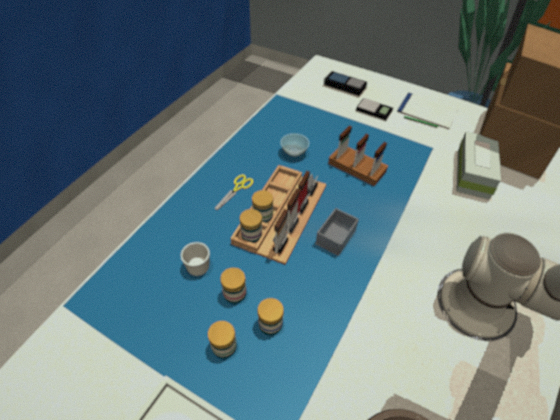

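Scene view: clip1 (leftmost, ~242,195) is empty. Clip2 holds the red card (267,188), and clips 3 and 4 hold white cards (296,193 and 325,198). Tins stand in pockets 3 and 4 (285,220 and 315,225), so pockets 1 and 2 are empty. The box is behind at (303,180), the rack at (200,172), and the spare tins at (390,235), (412,210) and (450,236). The side view agrees.

```bash
python3 - <<'E'
from h import *
def blobs(m,a):
    n,l,s,c=cv2.connectedComponentsWithStats(cv2.morphologyEx(m.astype(np.uint8),cv2.MORPH_OPEN,np.ones((2,2))))
    return [(c[i].round(1).tolist(),int(s[i,4])) for i in range(1,n) if s[i,4]>a]
ims={}
for n in('scene','side'):
    im=cv2.imread(f'pics/{n}0.png'); hsv=cv2.cvtColor(im,cv2.COLOR_BGR2HSV); H,S,V=cv2.split(hsv)
    p=arm.camera_params(n); ims[n]=(im,p)
    m=(H>12)&(H<26)&(S>170)&(V>130); m[:130]=False
    for c,a in blobs(m,60): print(n,'lid',c,a,onz(p,[c],80).round(0)[0].tolist())
P=lambda n,uv,z: print(n,uv,z,onz(ims[n][1],[uv],z).round(0)[0].tolist())
# card bars tops
for uv in [(267,171),(296,178),(326,182)]: P('scene',uv,134)
for uv in [(182,152),(196,141),(211,131)]: P('scene',uv,124)
for uv in [(345,130),(362,139),(380,147)]: P('side',uv,124)
for uv in [(307,178),(296,197),(283,221)]: P('side',uv,134)
# display corners scene z=30
for uv in [(208,225),(330,252),(343,212),(232,187)]: P('scene',uv,25)
# box rim side view
for uv in [(337,211),(358,226),(339,248),(317,234)]: P('side',uv,55)
# wrist joint 0 view
for uv in [(169,212)]: P('scene',uv,10)
E
```

```text
scene lid [325.7, 193.7] 76 [523.0, 106.0, 80.0]
scene (267, 171) 134 [561.0, -47.0, 134.0]
scene (296, 178) 134 [561.0, 36.0, 134.0]
scene (326, 182) 134 [546.0, 113.0, 134.0]
scene (182, 152) 124 [558.0, -312.0, 124.0]
scene (196, 141) 124 [489.0, -309.0, 124.0]
scene (211, 131) 124 [420.0, -300.0, 124.0]
side (345, 130) 124 [547.0, -328.0, 124.0]
side (362, 139) 124 [482.0, -314.0, 124.0]
side (380, 147) 124 [418.0, -307.0, 124.0]
side (307, 178) 134 [548.0, -57.0, 134.0]
side (296, 197) 134 [540.0, 24.0, 134.0]
side (283, 221) 134 [530.0, 115.0, 134.0]
scene (208, 225) 25 [707.0, -150.0, 25.0]
scene (330, 252) 25 [676.0, 177.0, 25.0]
scene (343, 212) 25 [510.0, 154.0, 25.0]
scene (232, 187) 25 [529.0, -177.0, 25.0]
side (337, 211) 55 [444.0, -54.0, 55.0]
side (358, 226) 55 [369.0, -34.0, 55.0]
side (339, 248) 55 [385.0, 63.0, 55.0]
side (317, 234) 55 [457.0, 50.0, 55.0]
scene (169, 212) 10 [686.0, -288.0, 10.0]
```

View pics/wrist0.png

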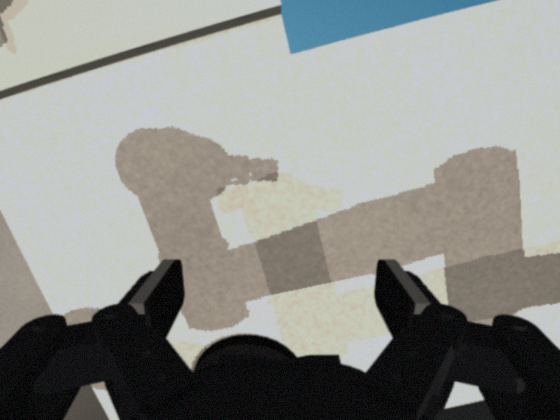

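The wrist view shows only empty desk, with the mat's corner at the top (290,50). The camera sits on the tool +x side and image right is tool +y. Next I locate the tin lids and add a move-planning helper.

```bash
cat >> h.py <<'E'
def to(xyz,yaw=None,cmd=None):
    """shift+rotvec from current tool pose to TCP xyz, tool-x heading yaw, pointing down"""
    s=arm.read_state(); Rc=R.from_quat(s['ee_rot']); p=np.array(s['position']) if cmd is None else np.array(cmd)
    sh=Rc.inv().apply(np.array(xyz)-p)
    rv=np.zeros(3)
    if yaw is not None:
        T=R.from_euler('z',yaw)*R.from_euler('x',np.pi); rv=(Rc.inv()*T).as_rotvec()
    print('pos',p.round(1),'yaw',round(np.arctan2(*Rc.apply([1,0,0])[[1,0]]),3),'F',np.round(s['contact_force'],1),'t',round(s['clock'],1),'w',round(s['gripper_width'],1),'-> shift',sh.round(1).tolist(),'rot',rv.round(3).tolist())
def lids(n,im,z=80,amin=60,x0=0):
    H,S,V=cv2.split(cv2.cvtColor(im,cv2.COLOR_RGB2HSV))
    m=((H>14)&(H<27)&(S>165)&(V>140)).astype(np.uint8)
    k,l,s,c=cv2.connectedComponentsWithStats(cv2.morphologyEx(m,cv2.MORPH_OPEN,np.ones((3,3))))
    return [(c[i].round(1).tolist(),int(s[i,4]),s[i,:4].tolist()) for i in range(1,k) if s[i,4]>amin]
E
python3 - <<'E'
from h import *
for n,pts in(('scene',[(413,198),(450,224),(390,226),(286,209)]),('side',[(233,278),(270,309),(222,331),(262,200)])):
    im=cv2.imread(f'pics/{n}0.png')[:,:,::-1].copy(); hsv=cv2.cvtColor(im,cv2.COLOR_RGB2HSV)
    print([hsv[v,u].tolist() for u,v in pts]); p=arm.camera_params(n)
    for c,a,b in lids(n,im): print(n,c,a,b,onz(p,[c],80).round(0)[0].tolist())
    print([onz(p,[q],80).round(0)[0].tolist() for q in pts])
E
```

```text
[[22, 152, 198], [21, 148, 200], [22, 151, 196], [22, 149, 197]]
[[448.0, 321.0, 80.0], [518.0, 429.0, 80.0], [586.0, 297.0, 80.0], [627.0, 37.0, 80.0]]
[[19, 156, 199], [20, 155, 202], [19, 159, 201], [19, 158, 184]]
[[567.0, 295.0, 80.0], [447.0, 322.0, 80.0], [512.0, 423.0, 80.0], [640.0, 38.0, 80.0]]
```

```bash
sed -i 's/(S>165)/(S>135)/' h.py; python3 - <<'E'
from h import *
to((470,380,240),-1.476)
for n in('scene','side'):
    im=cv2.imread(f'pics/{n}0.png')[:,:,::-1].copy(); p=arm.camera_params(n)
    for c,a,b in lids(n,im): print(n,c,a,b,onz(p,[c],80).round(0)[0].tolist())
E
```

```text
pos [155.6 604.9 230.5] yaw -0.252 F [-0.4 -0.5  0.1] t 0.1 w 85.1 -> shift [360.5, 139.4, -9.2] rot [0.001, -0.001, 1.224]
scene [212.5, 163.8] 63 [209, 159, 9, 10] [517.0, -242.0, 80.0]
scene [199.8, 173.9] 90 [194, 169, 13, 11] [577.0, -248.0, 80.0]
scene [413.9, 199.2] 238 [403, 193, 23, 13] [452.0, 324.0, 80.0]
scene [284.8, 209.4] 278 [273, 203, 24, 14] [629.0, 35.0, 80.0]
scene [315.4, 215.1] 283 [304, 208, 24, 15] [620.0, 115.0, 80.0]
scene [391.5, 223.8] 288 [380, 217, 24, 15] [576.0, 298.0, 80.0]
scene [450.8, 224.2] 286 [439, 217, 24, 15] [518.0, 430.0, 80.0]
side [262.5, 197.9] 243 [253, 190, 20, 16] [643.0, 30.0, 80.0]
side [250.6, 217.6] 264 [241, 210, 20, 16] [633.0, 110.0, 80.0]
side [232.4, 278.2] 359 [222, 269, 22, 20] [568.0, 296.0, 80.0]
side [270.1, 309.9] 434 [258, 299, 25, 23] [445.0, 323.0, 80.0]
side [220.9, 333.4] 481 [209, 322, 25, 24] [510.0, 429.0, 80.0]
```

servo_tool(rows=[[[85, 36, 14, -1, 0, 0, 0.12], [85, 72, 28, -2, 0, 0, 0.24], [85, 108, 42, -3, 0, 0, 0.37], [85, 144, 56, -4, 0, 0, 0.49], [85, 180, 70, -5, 0, 0, 0.61], [85, 216, 84, -6, 0, 0, 0.73], [85, 252, 98, -7, 0, 0, 0.86], [85, 288, 112, -8, 0, 0, 0.98], [85, 324, 126, -9, 0, 0, 1.1], [85, 360, 139, -9, 0, 0, 1.224]]])

```text
clock: 1.4
position: [470.5, 380.0, 240.1]
ee_rot: [0.739, -0.674, -0.0, 0.0]
contact_force: [0.3, 0.4, -0.4]
gripper_width: 85.4
grasp_force: 0.0
```

servo_tool(rows=[[[85, 0, 0, 0, 0, 0, 0], [85, 0, 0, 0, 0, 0, 0], [85, 0, 0, 0, 0, 0, 0]]])

```text
clock: 1.78
position: [469.0, 381.5, 240.2]
ee_rot: [0.74, -0.672, -0.0, 0.0]
contact_force: [-0.3, -1.4, 0.0]
gripper_width: 85.0
grasp_force: 0.0
```

```bash
python3 - <<'E'
from h import *
im,p=snap('wrist','w1.png')
for c,a,b in lids('w',im): print(c,a,b,onz(p,[c],80).round(1)[0].tolist())
to((448,322,100),-1.476)
E
```

```text
[233.1, 205.7] 228 [219, 201, 29, 11] [512.4, 401.6, 80.0]
[228.9, 232.4] 2035 [201, 203, 58, 53] [515.0, 429.6, 80.0]
pos [469.  381.6 240.3] yaw -1.474 F [-0.1 -1.  -0.4] t 1.8 w 85.3 -> shift [57.3, 26.6, 140.3] rot [0.0, 0.0, 0.002]
```

View pics/w1.png

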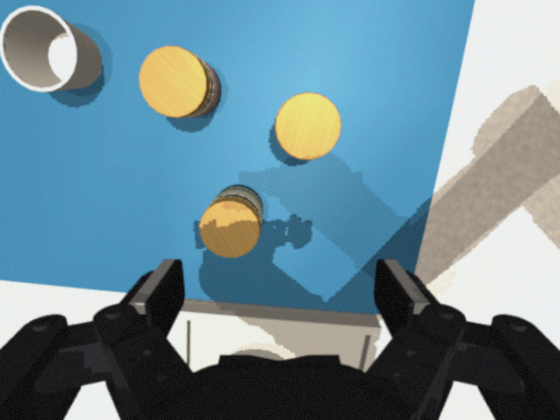

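Wrist view: spare tin lids are at (308,126), (173,81) and (230,230), with the cup at (45,50). I take the one at (308,126) first.

```bash
sed -i 's/(H<27)&(S>135)/(H<30)\&(S>120)/;s/(H>14)/(H>12)/' h.py; python3 - <<'E'
from h import *
im=cv2.imread('pics/w1.png')[:,:,::-1].copy(); p=arm.camera_params('wrist')
for c,a,b in lids('w',im,amin=500): 
    print(c,a,b,onz(p,[c],80).round(1)[0].tolist())
c=onz(p,[(308,126)],80)[0]; print(c)
to((c[0],c[1],120),-1.476); to((c[0],c[1],42),-1.476)
E
```

```text
[173.2, 81.3] 3653 [140, 47, 67, 70] [572.1, 292.6, 80.0]
[306.4, 134.6] 2235 [276, 109, 64, 50] [449.5, 327.5, 80.0]
[229.3, 228.0] 2576 [200, 201, 59, 55] [514.8, 425.0, 80.0]
[448.94162543 319.76350542  80.        ]
pos [469.  381.6 240.3] yaw -1.474 F [-0.1 -1.  -0.4] t 1.8 w 85.3 -> shift [59.6, 25.9, 120.3] rot [0.0, 0.0, 0.002]
pos [469.  381.6 240.3] yaw -1.474 F [-0.1 -1.  -0.4] t 1.8 w 85.3 -> shift [59.6, 25.9, 198.3] rot [0.0, 0.0, 0.002]
```

servo_tool(rows=[[[85, 30, 13, 10, 0, 0, 0], [85, 60, 26, 40, 0, 0, 0], [85, 60, 26, 85, 0, 0, 0], [85, 60, 26, 125, 0, 0, 0], [85, 60, 26, 160, 0, 0, 0], [85, 60, 26, 185, 0, 0, 0], [85, 60, 26, 198, 0, 0, 0], [85, 60, 26, 198, 0, 0, 0]]])

```text
clock: 2.82
position: [449.1, 318.9, 41.9]
ee_rot: [0.74, -0.672, 0.0, 0.001]
contact_force: [0.1, -0.4, -0.3]
gripper_width: 84.9
grasp_force: 0.0
```

servo_tool(rows=[[[50, 0, 0, 0, 0, 0, 0], [50, 0, 0, 0, 0, 0, 0], [50, 0, 0, 0, 0, 0, 0], [50, 0, 0, 0, 0, 0, 0], [50, 0, 0, 0, 0, 0, 0], [50, 0, 0, 0, 0, 0, 0]]])

```text
clock: 3.58
position: [450.3, 319.8, 43.9]
ee_rot: [0.74, -0.673, 0.0, -0.002]
contact_force: [-1.1, 0.3, 6.7]
gripper_width: 58.8
grasp_force: 64.5
```

servo_tool(rows=[[[50, 0, 0, -30, 0, 0, 0], [50, 0, 0, -80, 0, 0, 0], [50, 0, 0, -130, 0, 0, 0], [50, 40, -13, -180, 0, 0, 0], [50, 90, -29, -217, 0, 0, 0], [50, 140, -46, -217, 0, 0, 0], [50, 190, -62, -217, 0, 0, 0], [50, 240, -79, -217, 0, 0, 0], [50, 290, -95, -217, 0, 0, 0], [50, 332, -109, -217, 0, 0, 0]]])

```text
clock: 4.82
position: [589.5, -3.3, 258.9]
ee_rot: [0.74, -0.673, -0.0, 0.0]
contact_force: [0.2, 0.4, -1.0]
gripper_width: 58.5
grasp_force: 64.8
```

servo_tool(rows=[[[50, 0, 0, 0, 0, 0, 0], [50, 0, 0, 0, 0, 0, 0], [50, 0, 0, 0, 0, 0, 0]]])

```text
clock: 5.2
position: [589.0, -0.4, 259.3]
ee_rot: [0.74, -0.672, -0.0, -0.0]
contact_force: [-0.7, -1.4, -0.6]
gripper_width: 58.6
grasp_force: 64.8
```

```bash
python3 - <<'E'
from h import *
im,p=snap('wrist','w2.png')
np.savez('w2.npz',**{k:np.array(v) for k,v in p.items()})
to((590,0,260),-1.476)
print(arm.read_state()['grasp_force'])
E
```

```text
pos [ 5.891e+02 -3.000e-01  2.595e+02] yaw -1.474 F [ 0.1  0.5 -0.3] t 5.2 w 58.9 -> shift [-0.2, -0.9, -0.5] rot [-0.0, 0.0, 0.002]
64.77162837982178
```

View pics/w2.png

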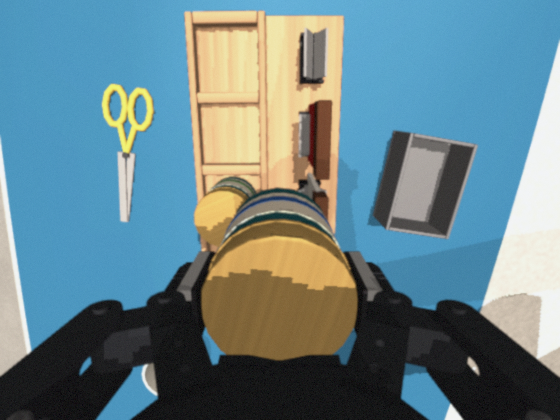

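Wrist view: the display's far-left corner is at (186,12), pockets 1 and 2 show at (228,60) and (229,133), clip1 is at (312,55) and the red card bar at (320,140). The box rim corners are at about (400,131), (476,146), (449,237) and (387,228), and the tin is held well.

```bash
cat >> h.py <<'E'
def dispose(im,p,z=30,rows=(20,165),cols=(192,258),xl=(150,230),yt=(0,60)):
    H,S,V=cv2.split(cv2.cvtColor(im,cv2.COLOR_RGB2HSV)); blue=((H>90)&(H<120)&(S>100))
    L=[]
    for v in range(*rows):
        w=np.where(~blue[v,xl[0]:xl[1]])[0]
        if len(w): L.append((xl[0]+w[0]-.5,v))
    T=[]
    for u in range(*cols):
        w=np.where(~blue[yt[0]:yt[1],u])[0]
        if len(w): T.append((u,yt[0]+w[0]-.5))
    a=onz(p,L,z)[:,:2]; b=onz(p,T,z)[:,:2]
    def fit(q):
        x=cv2.fitLine(q.astype(np.float32),cv2.DIST_HUBER,0,.01,.01).ravel(); return x[:2],x[2:]
    dl,pl=fit(a); dt,pt=fit(b)
    if dl[1]<0: dl=-dl
    if dt[0]<0: dt=-dt
    yaw=np.arctan2(-dl[0],dl[1]); yaw2=np.arctan2(dt[1],dt[0])
    ex=np.array([np.cos(yaw),np.sin(yaw)]); ey=np.array([-ex[1],ex[0]])
    o=ex*(pl@ex-85)+ey*(pt@ey+166)
    return o,yaw,yaw2
def dp(o,yaw,x,y): return np.array(o)+[np.cos(yaw)*x-np.sin(yaw)*y,np.sin(yaw)*x+np.cos(yaw)*y]
E
python3 - <<'E'
from h import *
im=cv2.imread('pics/w2.png')[:,:,::-1].copy(); p=dict(np.load('w2.npz'))
o,y,y2=dispose(im,p); print(o,y,y2)
for yy in(-120,-40): 
    print(yy,dp(o,y,42,yy),dp(o,y,-50,yy))
    q=dp(o,y,42,yy)
    print([proj(p,[*dp(o,y,42+a,yy+b),30]).round(0).tolist()[0] for a,b in((34,-34),(-34,-34),(-34,34),(34,34))])
    print('leaf mouth',[proj(p,[*dp(o,y,-50+a,yy+b),60]).round(0).tolist()[0] for a,b in((8.5,-22),(-8.5,-22),(-8.5,22),(8.5,22))],'bar',[proj(p,[*dp(o,y,-50+a,yy+b),136]).round(0).tolist()[0] for a,b in((6,-32),(-6,-32),(-6,32),(6,32))])
print('base',[proj(p,[*dp(o,y,-85,-166),z]).round(0).tolist()[0] for z in(0,16,30)])
b=onz(p,[(400,131),(476,146),(449,237),(387,228)],55); print('box',b.round(0).tolist(),b.mean(0))
E
```

```text
[604.79736    -7.7743683] 0.097404204 0.08882352
-120 [ 658.2683  -123.12105] [ 566.7044  -132.06807]
[[192.0, 23.0], [257.0, 22.0], [258.0, 91.0], [196.0, 91.0]]
leaf mouth [[307.0, 27.0], [325.0, 27.0], [323.0, 76.0], [306.0, 76.0]] bar [[319.0, -15.0], [336.0, -15.0], [333.0, 78.0], [317.0, 78.0]]
-40 [650.4883   -43.500256] [558.9244  -52.44728]
[[197.0, 102.0], [259.0, 102.0], [260.0, 164.0], [201.0, 164.0]]
leaf mouth [[306.0, 113.0], [322.0, 113.0], [321.0, 157.0], [305.0, 157.0]] bar [[317.0, 100.0], [332.0, 100.0], [329.0, 180.0], [314.0, 180.0]]
base [[342.0, 18.0], [345.0, 13.0], [347.0, 9.0]]
box [[468.0, -66.0, 55.0], [383.0, -59.0, 55.0], [388.0, 46.0, 55.0], [462.0, 42.0, 55.0]] [425.15387127  -8.95922172  55.        ]
```

```bash
python3 - <<'E'
from h import *
to((658.3,-123,110)); to((658.3,-123,57))
im=cv2.imread('pics/w2.png')[:,:,::-1].copy(); p=dict(np.load('w2.npz'))
s=arm.read_state()['position']
t=np.linspace(0,2*np.pi,60); pr=proj(p,np.c_[s[0]+30*np.cos(t),s[1]+30*np.sin(t),0*t+s[2]+37])
print(pr.min(0),pr.max(0)); print(lids('w',im,amin=2000))
E
```

```text
pos [ 5.891e+02 -3.000e-01  2.595e+02] yaw -1.474 F [ 0.1  0.5 -0.3] t 5.2 w 58.9 -> shift [128.8, -57.0, 149.4] rot [0.0, 0.0, 0.0]
pos [ 5.891e+02 -3.000e-01  2.595e+02] yaw -1.474 F [ 0.1  0.5 -0.3] t 5.2 w 58.9 -> shift [128.8, -57.0, 202.4] rot [0.0, 0.0, 0.0]
[199.75636435 233.49685906] [359.5563797  372.74022263]
[([285.7, 262.1], 4869, [207, 235, 148, 56])]
```

servo_tool(rows=[[[50, 43, -19, 0, 0, 0, 0], [50, 86, -38, 0, 0, 0, 0], [50, 129, -57, 0, 0, 0, 0], [50, 129, -57, 40, 0, 0, 0], [50, 129, -57, 90, 0, 0, 0], [50, 129, -57, 130, 0, 0, 0], [50, 129, -57, 149, 0, 0, 0], [50, 129, -57, 149, 0, 0, 0], [50, 129, -57, 149, 0, 0, 0]]])

```text
clock: 6.38
position: [659.5, -123.8, 111.8]
ee_rot: [0.74, -0.672, 0.001, -0.001]
contact_force: [-0.1, 0.4, 0.1]
gripper_width: 58.8
grasp_force: 64.9
```

servo_tool(rows=[[[50, 0, 0, 12, 0, 0, 0], [50, 0, 0, 22, 0, 0, 0], [50, 0, 0, 30, 0, 0, 0], [50, 0, 0, 36, 0, 0, 0], [50, 0, 0, 41, 0, 0, 0], [50, 0, 0, 45, 0, 0, 0], [50, 0, 0, 48, 0, 0, 0], [50, 0, 0, 50, 0, 0, 0], [50, 0, 0, 52, 0, 0, 0], [50, 0, 0, 52, 0, 0, 0]]])

```text
clock: 7.62
position: [658.4, -124.4, 58.2]
ee_rot: [0.74, -0.673, -0.0, 0.0]
contact_force: [-0.5, 0.1, -1.9]
gripper_width: 59.0
grasp_force: 64.9
```

servo_tool(rows=[[[50, 0, 0, 1, 0, 0, 0], [50, 0, 0, 2, 0, 0, 0], [50, 0, 0, 3, 0, 0, 0], [50, 0, 0, 3, 0, 0, 0]]])

```text
clock: 8.12
position: [658.5, -124.5, 56.0]
ee_rot: [0.74, -0.673, 0.0, -0.0]
contact_force: [-1.5, -1.2, 3.3]
gripper_width: 58.7
grasp_force: 65.2
```

servo_tool(rows=[[[82, 0, 0, 0, 0, 0, 0], [82, 0, 0, 0, 0, 0, 0], [82, 0, 0, 0, 0, 0, 0], [82, 0, 0, 0, 0, 0, 0], [82, 0, 0, -20, 0, 0, 0], [82, 0, 0, -60, 0, 0, 0], [82, 0, 0, -110, 0, 0, 0], [82, 0, 0, -160, 0, 0, 0], [85, 0, 0, -184, 0, 0, 0]]])

```text
clock: 9.25
position: [659.6, -124.6, 243.4]
ee_rot: [0.74, -0.673, 0.002, -0.002]
contact_force: [-0.5, -0.5, -0.2]
gripper_width: 85.1
grasp_force: 0.0
```

servo_tool(rows=[[[85, -50, 13, 0, 0, 0, 0], [85, -105, 27, 0, 0, 0, 0], [85, -160, 42, 0, 0, 0, 0], [85, -215, 56, 0, 0, 0, 0], [85, -270, 71, 0, 0, 0, 0], [85, -325, 85, 0, 0, 0, 0], [85, -380, 100, 0, 0, 0, 0], [85, -435, 114, 0, 0, 0, 0], [85, -490, 129, 0, 0, 0, 0], [85, -525, 138, 0, 0, 0, 0]]])

```text
clock: 10.5
position: [470.1, 387.4, 239.3]
ee_rot: [0.741, -0.672, -0.0, -0.0]
contact_force: [0.9, -0.1, 0.3]
gripper_width: 84.9
grasp_force: 0.0
```

servo_tool(rows=[[[85, 0, 0, 0, 0, 0, 0], [85, 0, 0, 0, 0, 0, 0], [85, 0, 0, 0, 0, 0, 0]]])

```text
clock: 10.88
position: [471.8, 384.0, 239.4]
ee_rot: [0.739, -0.673, 0.0, 0.0]
contact_force: [0.6, -0.5, -0.3]
gripper_width: 85.6
grasp_force: 0.0
```

```bash
python3 - <<'E'
from h import *
im,p=snap('wrist','w3.png')
for c,a,b in lids('w',im,amin=500): print(c,a,b,onz(p,[c],80).round(1)[0].tolist())
for c,a,b in lids('w',im,amin=500): 
    q=onz(p,[(b[0]+b[2]/2,b[1]+b[3]/2)],80)[0]
    if q[1]>350: to((q[0],q[1],42),-1.474)
im,p=snap('scene','s3.png')
for c,a,b in lids('w',im,amin=150): print(c,a,onz(p,[c],80).round(1)[0].tolist())
E
```

```text
[175.7, 78.9] 3684 [143, 44, 66, 71] [572.1, 292.6, 80.0]
[232.4, 226.3] 2620 [203, 199, 59, 56] [514.7, 424.9, 80.0]
pos [471.8 384.  239.5] yaw -1.477 F [-0.1 -1.1 -0.2] t 10.9 w 85.0 -> shift [-37.4, -46.4, 197.5] rot [-0.0, 0.0, -0.003]
[225.6, 197.8] 242 [647.0, -127.1, 80.0]
[284.8, 209.4] 280 [629.5, 34.9, 80.0]
[315.4, 215.0] 288 [619.3, 114.6, 80.0]
[391.3, 223.7] 284 [575.7, 297.4, 80.0]
```

servo_tool(rows=[[[85, -18, -23, 10, 0, 0, 0], [85, -37, -46, 40, 0, 0, 0], [85, -37, -46, 85, 0, 0, 0], [85, -37, -46, 125, 0, 0, 0], [85, -37, -46, 160, 0, 0, 0], [85, -37, -46, 185, 0, 0, 0], [85, -37, -46, 197, 0, 0, 0], [85, -37, -46, 197, 0, 0, 0]]])

```text
clock: 11.98
position: [513.8, 425.8, 41.9]
ee_rot: [0.74, -0.673, 0.0, 0.001]
contact_force: [-0.2, -0.0, 0.3]
gripper_width: 84.7
grasp_force: 0.0
```

servo_tool(rows=[[[50, 0, 0, 0, 0, 0, 0], [50, 0, 0, 0, 0, 0, 0], [50, 0, 0, 0, 0, 0, 0], [50, 0, 0, 0, 0, 0, 0], [50, 0, 0, 0, 0, 0, 0], [50, 0, 0, 0, 0, 0, 0]]])

```text
clock: 12.72
position: [514.5, 427.3, 44.2]
ee_rot: [0.74, -0.673, 0.0, -0.002]
contact_force: [0.2, 0.3, 5.5]
gripper_width: 58.4
grasp_force: 64.8
```

servo_tool(rows=[[[50, 0, 0, -30, 0, 0, 0], [50, 0, 0, -80, 0, 0, 0], [50, 0, 0, -130, 0, 0, 0], [50, 40, -3, -180, 0, 0, 0], [50, 90, -7, -217, 0, 0, 0], [50, 145, -11, -217, 0, 0, 0], [50, 200, -16, -217, 0, 0, 0], [50, 255, -20, -217, 0, 0, 0], [50, 310, -25, -217, 0, 0, 0], [50, 365, -29, -217, 0, 0, 0]]])

```text
clock: 13.98
position: [576.5, 64.0, 258.7]
ee_rot: [0.74, -0.673, -0.001, 0.0]
contact_force: [1.0, 0.5, -0.9]
gripper_width: 58.7
grasp_force: 64.7
```

servo_tool(rows=[[[50, 40, -3, 0, 0, 0, 0], [50, 66, -5, 0, 0, 0, 0], [50, 66, -5, 0, 0, 0, 0], [50, 66, -5, 0, 0, 0, 0], [50, 66, -5, 0, 0, 0, 0]]])

```text
clock: 14.6
position: [588.1, 1.4, 259.1]
ee_rot: [0.74, -0.672, -0.0, 0.0]
contact_force: [-0.6, 0.4, -1.8]
gripper_width: 58.5
grasp_force: 64.7
```

```bash
python3 - <<'E'
from h import *
im,p=snap('wrist','w4.png')
o,y,y2=dispose(im,p); print(o,y,y2)
q=dp(o,y,42,-40); print(q, dp(o,y,-50,-40), dp(o,y,-50,-120))
s=arm.read_state()['position']
t=np.linspace(0,2*np.pi,60); pr=proj(p,np.c_[s[0]+30*np.cos(t),s[1]+30*np.sin(t),0*t+s[2]+37])
print(pr.min(0),pr.max(0)); print(lids('w',im,amin=500))
to((650.5,-43.7,110))
E
```

```text
[603.8469    -9.951225] 0.13040824 0.051819477
[650.69183  -44.149944] [559.473    -56.113525] [ 569.87616 -135.43423]
[199.82631142 233.37517504] [359.60412445 372.62100012]
[([199.7, 45.8], 1867, [181, 7, 48, 72]), ([215.4, 212.8], 1801, [194, 188, 49, 59]), ([285.2, 260.8], 5351, [206, 232, 150, 59])]
pos [588.2   1.5 259.2] yaw -1.474 F [-0.1 -0.4 -0.2] t 14.7 w 58.8 -> shift [51.0, -57.7, 149.2] rot [0.0, 0.0, 0.0]
```

servo_tool(rows=[[[50, 25, -29, 0, 0, 0, 0], [50, 51, -58, 0, 0, 0, 0], [50, 51, -58, 0, 0, 0, 0], [50, 51, -58, 40, 0, 0, 0], [50, 51, -58, 90, 0, 0, 0], [50, 51, -58, 130, 0, 0, 0], [50, 51, -58, 149, 0, 0, 0], [50, 51, -58, 149, 0, 0, 0], [50, 51, -58, 149, 0, 0, 0]]])

```text
clock: 15.78
position: [651.6, -44.1, 111.8]
ee_rot: [0.74, -0.672, 0.001, -0.001]
contact_force: [0.3, 0.0, -0.6]
gripper_width: 58.8
grasp_force: 65.0
```

servo_tool(rows=[[[50, 0, 0, 12, 0, 0, 0], [50, 0, 0, 22, 0, 0, 0], [50, 0, 0, 30, 0, 0, 0], [50, 0, 0, 36, 0, 0, 0], [50, 0, 0, 41, 0, 0, 0], [50, 0, 0, 45, 0, 0, 0], [50, 0, 0, 48, 0, 0, 0], [50, 0, 0, 51, 0, 0, 0], [50, 0, 0, 54, 0, 0, 0], [50, 0, 0, 54, 0, 0, 0]]])

```text
clock: 17.02
position: [651.0, -44.8, 56.3]
ee_rot: [0.74, -0.673, 0.0, -0.0]
contact_force: [0.8, 1.0, -1.7]
gripper_width: 58.8
grasp_force: 65.4
```

servo_tool(rows=[[[50, 0, 0, 1, 0, 0, 0], [50, 0, 0, 2, 0, 0, 0], [82, 0, 0, 2, 0, 0, 0], [82, 0, 0, 2, 0, 0, 0], [82, 0, 0, 2, 0, 0, 0], [82, 0, 0, 2, 0, 0, 0], [82, 0, 0, -20, 0, 0, 0], [82, 0, 0, -60, 0, 0, 0], [82, 0, 0, -110, 0, 0, 0], [82, 0, 0, -160, 0, 0, 0]]])

```text
clock: 18.27
position: [650.7, -44.8, 217.7]
ee_rot: [0.74, -0.673, -0.0, 0.0]
contact_force: [0.5, 0.8, 0.7]
gripper_width: 82.0
grasp_force: 0.0
```

servo_tool(rows=[[[60, -17, 45, -20, 0, 0, 0], [40, -34, 89, -20, 0, 0, 0], [40, -34, 89, -20, 0, 0, 0], [40, -34, 89, -20, 0, 0, 0], [40, -34, 89, -20, 0, 0, 0]]])

```text
clock: 18.9
position: [560.0, -19.5, 236.0]
ee_rot: [0.74, -0.673, 0.0, 0.0]
contact_force: [-0.1, -0.6, 0.4]
gripper_width: 39.7
grasp_force: 0.0
```

```bash
python3 - <<'E'
from h import *
im,p=snap('wrist','w5.png')
np.savez('w5.npz',**{k:np.array(v) for k,v in p.items()})
to((559,-52,105),-1.474)
E
```

```text
pos [560.  -19.5 235.8] yaw -1.476 F [ 0.1 -0.3 -0.3] t 18.9 w 40.3 -> shift [32.2, 3.9, 130.8] rot [0.0, -0.0, -0.002]
```

View pics/w5.png

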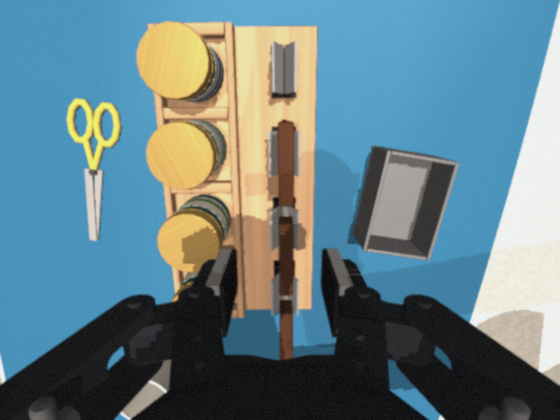

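Wrist view: the new tins are seated in pockets 1 and 2 (180,62 and 186,155). The red card's bar spans about (286,121) to (286,206). Clip1's mouth is around (285,66), and the box rim corners are at (375,147), (458,162), (430,260) and (357,245).

```bash
python3 - <<'E'
from h import *
im=cv2.imread('pics/w5.png')[:,:,::-1].copy(); p=dict(np.load('w5.npz'))
H,S,V=cv2.split(cv2.cvtColor(im,cv2.COLOR_RGB2HSV))
print([ (v,[ (int(H[v,u]),int(S[v,u]),int(V[v,u])) for u in range(268,302,4)]) for v in (160,)])
m=((H<14)|(H>174))&(S>90)&(V<110); m[:110]=0; m[300:]=0; m[:,:265]=0; m[:,305:]=0
for v in range(115,225,6):
    w=np.where(m[v])[0]; print(v,w.min() if len(w) else None,w.max() if len(w) else None,end='; ')
L=[];Rr=[]
for v in range(125,200):
    w=np.where(m[v])[0]
    if len(w): L.append((w.min()-.5,v));Rr.append((w.max()+.5,v))
a=onz(p,L,136);b=onz(p,Rr,136);print('\n',a[[0,-1]].round(1),b[[0,-1]].round(1))
f=np.polyfit(a[:,1],(a[:,0]+b[:,0])/2,1);print('yaw',-np.arctan(f[0]),'x@-52',np.polyval(f,-52))
q=onz(p,[(286,120.5),(286,207)],136);print(q)
c=onz(p,[(272.5,42),(297.5,42),(297.5,94),(272.5,94)],60);print('clip1',c.round(1).tolist(),c.mean(0))
bx=onz(p,[(375,147),(458,162),(430,260),(357,245)],55);print(bx.round(1).tolist(),bx.mean(0))
E
```

```text
[(160, [(13, 73, 185), (21, 16, 109), (19, 21, 99), (10, 147, 109), (10, 154, 111), (10, 146, 119), (10, 139, 110), (17, 19, 118), (13, 78, 219)])]
115 None None; 121 282 286; 127 278 294; 133 278 293; 139 278 293; 145 278 293; 151 279 293; 157 279 293; 163 279 293; 169 278 293; 175 279 292; 181 279 292; 187 279 292; 193 279 292; 199 273 294; 205 279 294; 211 None None; 217 280 290; 223 279 291; 
 [[567.3 -80.  136. ]
 [566.1 -25.6 136. ]] [[555.  -81.2 136. ]
 [549.2 -27.2 136. ]]
yaw 0.08599876796630056 x@-52 558.6080136225756
[[561.606291   -85.18485194 136.        ]
 [555.07279473 -20.15645287 136.        ]]
clip1 [[578.9, -151.4, 60.0], [556.5, -153.5, 60.0], [551.7, -108.9, 60.0], [574.9, -106.7, 60.0]] [ 565.51420026 -130.13354253   60.        ]
[[469.5, -67.1, 55.0], [382.7, -60.7, 55.0], [387.3, 48.2, 55.0], [470.7, 37.9, 55.0]] [427.57166646 -10.42919783  55.        ]
```

servo_tool(rows=[[[40, 16, 2, 0, 0, 0, 0], [40, 32, 4, 0, 0, 0, 0], [40, 32, 4, 30, 0, 0, 0], [40, 32, 4, 65, 0, 0, 0], [40, 32, 4, 95, 0, 0, 0], [40, 32, 4, 118, 0, 0, 0], [40, 32, 4, 131, 0, 0, 0], [40, 32, 4, 131, 0, 0, 0]]])

```text
clock: 19.95
position: [557.8, -52.3, 104.6]
ee_rot: [0.74, -0.673, -0.0, 0.001]
contact_force: [-1.3, -0.1, -0.0]
gripper_width: 40.3
grasp_force: 0.0
```

servo_tool(rows=[[[5, 0, 0, 0, 0, 0, 0], [5, 0, 0, 0, 0, 0, 0], [5, 0, 0, 0, 0, 0, 0], [5, 0, 0, 0, 0, 0, 0], [5, 0, 0, 0, 0, 0, 0], [5, 0, 0, 0, 0, 0, 0]]])

```text
clock: 20.7
position: [558.7, -51.6, 106.6]
ee_rot: [0.74, -0.672, 0.001, -0.0]
contact_force: [-1.9, 0.2, 6.6]
gripper_width: 11.3
grasp_force: 59.6
```

servo_tool(rows=[[[5, 0, 0, -10, 0, 0, 0], [5, 0, 0, -22, 0, 0, 0], [5, 0, 0, -35, 0, 0, 0], [5, 0, 0, -50, 0, 0, 0], [5, 0, 0, -70, 0, 0, 0], [5, 0, 0, -100, 0, 0, 0], [5, 0, 0, -130, 0, 0, 0], [5, 0, 0, -150, 0, 0, 0], [5, 0, 0, -150, 0, 0, 0]]])

```text
clock: 21.82
position: [558.9, -51.5, 258.0]
ee_rot: [0.74, -0.673, 0.002, -0.002]
contact_force: [-0.3, -0.0, -0.2]
gripper_width: 11.1
grasp_force: 59.0
```

```bash
python3 - <<'E'
from h import *
p=dict(np.load('w5.npz'))
bx=onz(p,[(388,150),(458,162),(430,260),(367,250)],55);print(bx.round(1).tolist(),bx.mean(0))
p=dict(np.load('w2.npz'))
bx=onz(p,[(411,131),(476,146),(449,237),(387,228)],55);print(bx.round(1).tolist(),bx.mean(0))
im,p=snap('wrist','w6.png')
cv2.imwrite('pics/w6c.png',cv2.resize(im[60:420,240:540,::-1],None,fx=1.6,fy=1.6))
to((422,-8,240),-1.54)
E
```

```text
[[456.1, -65.4, 55.0], [382.7, -60.7, 55.0], [387.3, 48.2, 55.0], [458.9, 42.7, 55.0]] [421.26320369  -8.82813152  55.        ]
[[456.5, -66.8, 55.0], [383.0, -58.8, 55.0], [387.6, 46.3, 55.0], [461.8, 42.2, 55.0]] [422.24729108  -9.25989644  55.        ]
pos [558.1 -51.5 256.2] yaw -1.476 F [-0.6 -0.3 -0.6] t 21.9 w 11.3 -> shift [-56.2, 131.4, 16.0] rot [-0.002, 0.001, 0.064]
```

View pics/w6c.png

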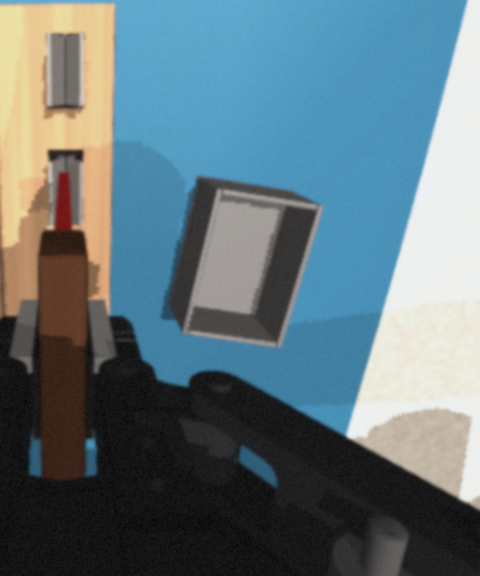

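The red card is in hand and the box is centred at about (422,-9), yaw -0.045.

```bash
python3 - <<'E'
from h import *
to((422,-9,240),-1.616)
to((422,-9,96),-1.616)
E
```

```text
pos [558.1 -51.5 256.2] yaw -1.476 F [-0.6 -0.3 -0.6] t 21.9 w 11.3 -> shift [-55.2, 131.5, 16.0] rot [-0.002, 0.001, 0.14]
pos [558.1 -51.5 256.2] yaw -1.476 F [-0.6 -0.3 -0.6] t 21.9 w 11.3 -> shift [-55.1, 131.7, 160.0] rot [-0.002, 0.001, 0.14]
```

servo_tool(rows=[[[5, -18, 44, 0, 0, 0, 0.05], [5, -37, 88, 0, 0, 0, 0.1], [5, -55, 131, 0, 0, 0, 0.14], [5, -55, 131, 0, 0, 0, 0.14], [5, -55, 131, 40, 0, 0, 0.14], [5, -55, 131, 80, 0, 0, 0.14], [5, -55, 131, 115, 0, 0, 0.14], [5, -55, 131, 140, 0, 0, 0.14], [5, -55, 131, 155, 0, 0, 0.14], [5, -55, 131, 159, 0, 0, 0.14]]])

```text
clock: 23.12
position: [422.0, -9.7, 94.8]
ee_rot: [-0.691, 0.723, 0.001, -0.002]
contact_force: [0.6, 0.1, -0.5]
gripper_width: 10.8
grasp_force: 59.1
```

servo_tool(rows=[[[5, 0, 0, 0, 0, 0, 0], [5, 0, 0, 1, 0, 0, 0], [18, 0, 0, 1, 0, 0, 0], [28, 0, 0, 1, 0, 0, 0], [40, 0, 0, 1, 0, 0, 0], [60, 0, 0, 1, 0, 0, 0], [60, 0, 0, 1, 0, 0, 0]]])

```text
clock: 24.0
position: [422.5, -9.3, 95.3]
ee_rot: [-0.691, 0.723, -0.0, 0.0]
contact_force: [0.4, -0.3, 0.2]
gripper_width: 59.7
grasp_force: 0.0
```

servo_tool(rows=[[[60, 0, 0, -15, 0, 0, 0], [60, 0, 0, -45, 0, 0, 0], [60, 0, 0, -90, 0, 0, 0], [40, 0, 0, -140, 0, 0, 0], [40, 50, -13, -150, 0, 0, 0.01], [40, 100, -26, -150, 0, 0, 0.02], [40, 150, -39, -150, 0, 0, 0.03], [40, 200, -52, -150, 0, 0, 0.04], [40, 250, -65, -150, 0, 0, 0.05], [40, 268, -70, -150, 0, 0, 0.055]]])

```text
clock: 25.25
position: [480.3, -282.4, 244.5]
ee_rot: [-0.67, 0.743, 0.001, -0.0]
contact_force: [-0.0, 1.0, -0.3]
gripper_width: 40.0
grasp_force: 0.0
```

servo_tool(rows=[[[40, 0, 0, 0, 0, 0, 0], [40, 0, 0, 0, 0, 0, 0], [40, 0, 0, 0, 0, 0, 0]]])

```text
clock: 25.62
position: [480.3, -279.0, 245.7]
ee_rot: [-0.672, 0.741, -0.0, 0.0]
contact_force: [-0.5, -0.1, 1.3]
gripper_width: 40.1
grasp_force: 0.0
```

```bash
python3 - <<'E'
from h import *
im,p=snap('wrist','w7.png')
np.savez('w7.npz',**{k:np.array(v) for k,v in p.items()})
i2,_=snap('side','side7.png')
cv2.imwrite('pics/v7.png',np.hstack([im[:,80:480],cv2.resize(i2[80:290,220:420],(400,420))])[:,:,::-1])
to((485,-312,95))
E
```

```text
pos [ 480.5 -279.2  245.7] yaw -1.669 F [ 0.3  0.3 -0.1] t 25.7 w 39.8 -> shift [32.2, -7.6, 150.7] rot [0.0, 0.0, 0.0]
```

View pics/v7.png

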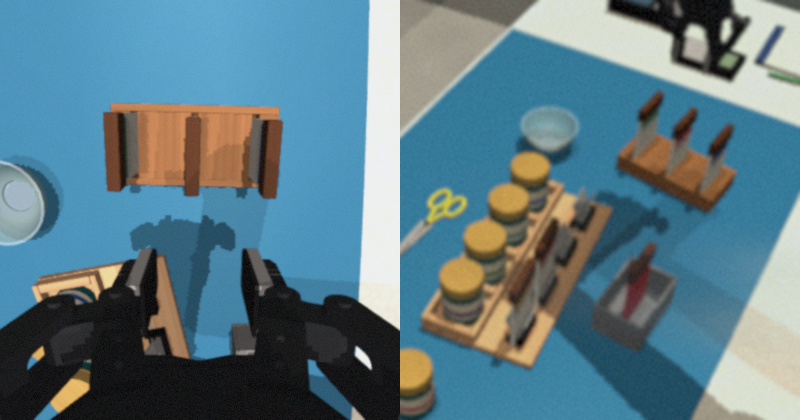

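Left half (wrist): the three rack bars are at crop (113,150), (193,155) and (272,158), with the bowl at (15,203). Right half (side): the red card stands in the grey box, clips 1 and 2 are empty, and all four pockets are filled.

```bash
cat >> h.py <<'E'
def bar(im,p,box,z):
    u0,v0,u1,v1=box
    H,S,V=cv2.split(cv2.cvtColor(im,cv2.COLOR_RGB2HSV))
    m=np.zeros_like(H); sub=(((H<14)|(H>174))&(S>90)&(V<122))[v0:v1,u0:u1]; m[v0:v1,u0:u1]=sub
    m=cv2.morphologyEx(m,cv2.MORPH_OPEN,np.ones((5,5)))
    c=max(cv2.findContours(m,cv2.RETR_EXTERNAL,cv2.CHAIN_APPROX_NONE)[0],key=cv2.contourArea)
    r=cv2.minAreaRect(c); b=cv2.boxPoints(r)
    q=onz(p,b,z); c=q.mean(0); e=q[1]-q[0]; f=q[2]-q[1]
    if np.hypot(*f[:2])>np.hypot(*e[:2]): e,f=f,e
    yaw=np.arctan2(-e[0]*np.sign(e[1]),abs(e[1]))
    print('bar',r,'->',c.round(1),'yaw',round(yaw,3),'size',np.linalg.norm(e).round(1),np.linalg.norm(f).round(1)); return c,yaw
E
python3 - <<'E'
from h import *
im=cv2.imread('pics/w7.png')[:,:,::-1].copy(); p=dict(np.load('w7.npz'))
for b in((178,100,206,205),(260,105,284,205),(340,105,372,210)):
    c,y=bar(im,p,b,126); to((c[0],c[1],95),-np.pi/2+y)
E
```

```text
bar ((193.1107177734375, 150.58889770507812), (77.05998992919922, 17.14261817932129), 88.9583740234375) -> [ 545.9 -326.5  126. ] yaw -0.143 size 61.8 13.5
pos [ 480.5 -279.2  245.7] yaw -1.669 F [ 0.3  0.3 -0.1] t 25.7 w 39.8 -> shift [40.6, -69.7, 150.8] rot [-0.001, 0.0, 0.044]
bar ((271.9082336425781, 155.97808837890625), (14.69363021850586, 76.4290771484375), 2.12109637260437) -> [ 483.1 -315.8  126. ] yaw -0.147 size 61.6 11.5
pos [ 480.5 -279.2  245.7] yaw -1.669 F [ 0.3  0.3 -0.1] t 25.7 w 39.8 -> shift [36.1, -6.1, 150.7] rot [-0.001, 0.0, 0.049]
bar ((350.2294921875, 157.97540283203125), (16.205900192260742, 77.04593658447266), 5.19442892074585) -> [ 420.1 -308.   126. ] yaw -0.138 size 62.1 12.8
pos [ 480.5 -279.2  245.7] yaw -1.669 F [ 0.3  0.3 -0.1] t 25.7 w 39.8 -> shift [34.6, 57.3, 150.7] rot [-0.001, 0.0, 0.04]
```

servo_tool(rows=[[[38, 18, -3, 0, 0, 0, 0.024], [38, 36, -6, 10, 0, 0, 0.046], [38, 36, -6, 50, 0, 0, 0.046], [38, 36, -6, 90, 0, 0, 0.046], [38, 36, -6, 120, 0, 0, 0.046], [38, 36, -6, 140, 0, 0, 0.046], [38, 36, -6, 150, 0, 0, 0.046], [38, 36, -6, 150, 0, 0, 0.046]]])

```text
clock: 26.72
position: [482.3, -317.1, 94.4]
ee_rot: [-0.653, 0.757, 0.001, -0.0]
contact_force: [-0.1, 0.9, 0.8]
gripper_width: 38.0
grasp_force: 0.0
```

servo_tool(rows=[[[5, 0, 0, 0, 0, 0, 0], [5, 0, 0, 0, 0, 0, 0], [5, 0, 0, 0, 0, 0, 0], [5, 0, 0, 0, 0, 0, 0], [5, 0, 0, 0, 0, 0, 0], [5, 0, 0, 0, 0, 0, 0]]])

```text
clock: 27.48
position: [483.3, -316.9, 96.4]
ee_rot: [-0.654, 0.757, -0.001, 0.0]
contact_force: [-0.7, 0.6, 5.1]
gripper_width: 10.9
grasp_force: 60.0
```

servo_tool(rows=[[[5, 0, 0, -8, 0, 0, 0], [5, 0, 0, -18, 0, 0, 0], [5, 0, 0, -30, 0, 0, 0], [5, 0, 0, -60, 0, 0, 0], [5, 0, 0, -100, 0, 0, 0], [5, 0, 0, -140, 0, 0, 0], [5, 0, 0, -165, 0, 0, 0], [5, 0, 0, -165, 0, 0, 0]]])

```text
clock: 28.48
position: [483.7, -316.9, 263.3]
ee_rot: [-0.654, 0.757, -0.003, 0.001]
contact_force: [0.4, -0.3, -0.2]
gripper_width: 11.0
grasp_force: 59.1
```

```bash
python3 - <<'E'
from h import *
to((558.6,-52,256),-1.476)
E
```

```text
pos [ 483.7 -316.9  263.3] yaw -1.717 F [ 0.4 -0.3 -0.2] t 28.5 w 11.0 -> shift [-273.0, -35.5, 7.2] rot [-0.006, -0.002, -0.241]
```

servo_tool(rows=[[[5, -45, -6, 2, 0, 0, -0.04], [5, -90, -12, 4, 0, 0, -0.08], [5, -137, -18, 5, 0, 0, -0.12], [5, -183, -24, 6, 0, 0, -0.16], [5, -230, -30, 7, 0, 0, -0.2], [5, -273, -35.5, 7, 0, 0, -0.241], [5, -273, -35.5, 7, 0, 0, -0.241], [5, -273, -35.5, 7, 0, 0, -0.241], [5, -273, -35.5, 7, 0, 0, -0.241]]])

```text
clock: 29.6
position: [557.1, -52.6, 252.9]
ee_rot: [0.739, -0.673, -0.0, 0.0]
contact_force: [0.3, 0.2, -0.2]
gripper_width: 11.3
grasp_force: 59.0
```

```bash
python3 - <<'E'
from h import *
to((558.6,-52,180),-1.476)
im,p=snap('wrist','w8.png')
np.savez('w8.npz',**{k:np.array(v) for k,v in p.items()})
cv2.imwrite('pics/w8c.png',cv2.resize(im[20:400,220:400,::-1],None,fx=1.5,fy=1.5))
s=arm.read_state(); print(proj(p,[[558.8,-52.4,60],[566.7,-132,60],[*s['position'][:2],s['position'][2]+29]]).round(1).tolist())
E
```

```text
pos [557.1 -52.6 252.9] yaw -1.477 F [ 0.3  0.2 -0.2] t 29.6 w 11.3 -> shift [-0.5, -1.6, 72.9] rot [0.001, -0.0, -0.001]
[[277.7, 182.9], [277.2, 103.8], [279.6, 296.7]]
```

View pics/w8c.png

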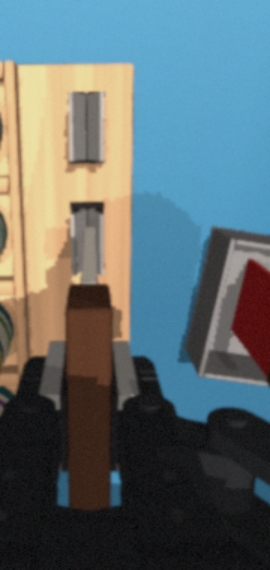

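The card hangs vertical in hand (bar at crop u≈88), in line with clip2 and clip1 (crop u≈87). The red card's panel shows inside the box at crop (255,320).

servo_tool(rows=[[[5, 0, -1.5, 25, 0, 0, 0], [5, 0, -1.5, 55, 0, 0, 0], [5, 0, -1.5, 78, 0, 0, 0], [5, 0, -1.5, 90, 0, 0, 0], [5, 0, -1.5, 93, 0, 0, 0], [5, 0, -1.5, 93, 0, 0, 0]]])

```text
clock: 30.4
position: [559.6, -51.7, 161.0]
ee_rot: [0.74, -0.673, 0.0, -0.0]
contact_force: [-0.4, -0.5, -0.8]
gripper_width: 11.1
grasp_force: 59.1
```

servo_tool(rows=[[[5, 0, 0, 5, 0, 0, 0], [5, 0, 0, 10, 0, 0, 0], [5, 0, 0, 15, 0, 0, 0], [5, 0, 0, 20, 0, 0, 0], [5, 0, 0, 24, 0, 0, 0], [5, 0, 0, 27, 0, 0, 0], [5, 0, 0, 30, 0, 0, 0], [5, 0, 0, 33, 0, 0, 0], [5, 0, 0, 33, 0, 0, 0]]])

```text
clock: 31.52
position: [559.5, -51.7, 128.3]
ee_rot: [0.74, -0.673, 0.001, -0.0]
contact_force: [-2.2, 0.0, 4.9]
gripper_width: 10.9
grasp_force: 60.0
```

servo_tool(rows=[[[5, 0, 0.5, 3, 0, 0, 0], [5, 0, 0.7, 6, 0, 0, 0], [5, 0, 0.7, 9, 0, 0, 0], [5, 0, 0.7, 12, 0, 0, 0], [5, 0, 0.7, 15, 0, 0, 0], [5, 0, 0.7, 18, 0, 0, 0], [5, 0, 0.7, 20, 0, 0, 0], [5, 0, 0.7, 20, 0, 0, 0]]])

```text
clock: 32.52
position: [558.4, -51.5, 106.9]
ee_rot: [0.74, -0.673, -0.0, 0.0]
contact_force: [-0.5, -0.6, 1.3]
gripper_width: 10.9
grasp_force: 59.4
```

servo_tool(rows=[[[5, 0, 0, 1, 0, 0, 0], [5, 0, 0, 2, 0, 0, 0], [5, 0, 0, 3, 0, 0, 0], [5, 0, 0, 3, 0, 0, 0]]])

```text
clock: 33.02
position: [558.9, -51.5, 106.4]
ee_rot: [0.74, -0.672, 0.001, -0.0]
contact_force: [-2.5, 1.4, 12.8]
gripper_width: 11.0
grasp_force: 61.2
```

servo_tool(rows=[[[5, 0, 0, 2, 0, 0, 0], [5, 0, 0, 3, 0, 0, 0], [5, 0, 0, 3, 0, 0, 0]]])

```text
clock: 33.4
position: [559.6, -51.6, 106.3]
ee_rot: [0.741, -0.672, 0.002, -0.001]
contact_force: [-6.5, 1.6, 26.6]
gripper_width: 11.3
grasp_force: 63.8
```

servo_tool(rows=[[[5, 0, 0, -4, 0, 0, 0], [20, 0, 0, -4, 0, 0, 0], [38, 0, 0, -4, 0, 0, 0], [38, 0, 0, -4, 0, 0, 0], [38, 0, 0, -15, 0, 0, 0], [38, 0, 0, -45, 0, 0, 0], [38, 0, 0, -90, 0, 0, 0], [38, 0, 0, -135, 0, 0, 0], [38, 0, 0, -135, 0, 0, 0]]])

```text
clock: 34.52
position: [560.8, -51.5, 241.5]
ee_rot: [0.74, -0.673, 0.004, -0.004]
contact_force: [-1.0, -0.2, -1.1]
gripper_width: 37.9
grasp_force: 0.0
```

```bash
python3 - <<'E'
from h import *
im,p=snap('wrist','w9.png')
print(proj(p,[[558.8,-52.4,136]]))
bar(im,p,(255,180,305,310),136)
to((420.1,-308,240),-np.pi/2-.14)
E
```

```text
[[283.53151405 204.47391992]]
bar ((283.5, 211.5), (63.0, 15.0), 90.0) -> [558.2 -45.9 136. ] yaw 0.106 size 52.7 11.7
pos [559.2 -51.4 238.7] yaw -1.476 F [-1.2 -0.  -0.8] t 34.6 w 37.7 -> shift [242.3, 162.8, -2.2] rot [-0.005, 0.001, 0.235]
```

servo_tool(rows=[[[38, 40, 27, -2, 0, 0, 0.04], [38, 80, 54, -2, 0, 0, 0.08], [38, 120, 81, -2, 0, 0, 0.12], [38, 160, 108, -2, 0, 0, 0.16], [38, 200, 135, -2, 0, 0, 0.2], [38, 242, 163, -2, 0, 0, 0.235], [38, 242, 163, -2, 0, 0, 0.235], [38, 242, 163, -2, 0, 0, 0.235]]])

```text
clock: 35.58
position: [418.7, -307.7, 237.4]
ee_rot: [-0.656, 0.755, 0.001, -0.0]
contact_force: [-0.6, 0.9, -0.3]
gripper_width: 38.0
grasp_force: 0.0
```

```bash
python3 - <<'E'
from h import *
im,p=snap('wrist','w10.png')
q=proj(p,[[420.1,-308,126]])[0].round().astype(int); print(q)
c,y=bar(im,p,(q[0]-25,q[1]-48,q[0]+25,q[1]+48),126)
to((c[0],c[1],95),-np.pi/2-.14)
E
```

```text
[278 203]
bar ((278.72393798828125, 200.9569091796875), (76.12621307373047, 16.344892501831055), 88.56790161132812) -> [ 419.1 -308.5  126. ] yaw -0.11 size 64.1 12.9
pos [ 419.1 -307.3  237.7] yaw -1.71 F [ 0.4  0.1 -0. ] t 35.6 w 38.0 -> shift [1.2, -0.4, 142.7] rot [0.001, 0.001, 0.001]
```

servo_tool(rows=[[[38, 1, 0, 30, 0, 0, 0], [38, 1, 0, 70, 0, 0, 0], [38, 1, 0, 105, 0, 0, 0], [38, 1, 0, 130, 0, 0, 0], [38, 1, 0, 142, 0, 0, 0], [38, 1, 0, 142, 0, 0, 0], [5, 1, 0, 142, 0, 0, 0], [5, 1, 0, 142, 0, 0, 0], [5, 1, 0, 142, 0, 0, 0], [5, 1, 0, 142, 0, 0, 0]]])

```text
clock: 36.88
position: [419.4, -309.2, 97.6]
ee_rot: [-0.656, 0.755, -0.001, 0.0]
contact_force: [-1.5, 1.3, 6.6]
gripper_width: 10.9
grasp_force: 59.6
```

servo_tool(rows=[[[5, 0, 0, 0, 0, 0, 0], [5, 0, 0, 0, 0, 0, 0]]])

```text
clock: 37.12
position: [419.4, -309.2, 97.6]
ee_rot: [-0.656, 0.755, -0.001, 0.0]
contact_force: [-1.0, 1.8, 6.1]
gripper_width: 10.6
grasp_force: 59.6
```

servo_tool(rows=[[[5, 0, 0, -8, 0, 0, 0], [5, 0, 0, -18, 0, 0, 0], [5, 0, 0, -30, 0, 0, 0], [5, 0, 0, -60, 0, 0, 0], [5, 0, 0, -100, 0, 0, 0], [5, 0, 0, -140, 0, 0, 0], [5, 0, 0, -165, 0, 0, 0], [5, 0, 0, -165, 0, 0, 0]]])

```text
clock: 38.12
position: [419.9, -309.3, 264.1]
ee_rot: [-0.656, 0.755, -0.003, 0.001]
contact_force: [0.5, 0.2, -0.3]
gripper_width: 11.3
grasp_force: 58.6
```

```bash
python3 - <<'E'
from h import *
to((566.3,-131.2,256),-1.476)
E
```

```text
pos [ 419.9 -309.3  264.1] yaw -1.711 F [ 0.5  0.2 -0.3] t 38.1 w 11.3 -> shift [-196.8, -120.1, 8.5] rot [-0.006, -0.002, -0.235]
```

servo_tool(rows=[[[5, -33, -20, 2, 0, 0, -0.04], [5, -66, -40, 4, 0, 0, -0.08], [5, -99, -60, 5, 0, 0, -0.12], [5, -132, -80, 6, 0, 0, -0.16], [5, -165, -100, 7, 0, 0, -0.2], [5, -197, -120, 7, 0, 0, -0.235], [5, -197, -120, 7, 0, 0, -0.235], [5, -197, -120, 7, 0, 0, -0.235], [5, -197, -120, 7, 0, 0, -0.235]]])

```text
clock: 39.25
position: [564.5, -131.3, 254.0]
ee_rot: [0.739, -0.673, -0.0, 0.0]
contact_force: [-0.9, 0.1, -1.2]
gripper_width: 10.7
grasp_force: 58.7
```

```bash
python3 - <<'E'
from h import *
to((566.3,-131.5,161),-1.476)
im,p=snap('wrist','w11.png')
cv2.imwrite('pics/w11c.png',cv2.resize(im[20:400,180:480,::-1],None,fx=1.5,fy=1.5))
E
```

```text
pos [ 564.5 -131.3  254. ] yaw -1.477 F [-0.9  0.1 -1.2] t 39.2 w 10.7 -> shift [0.4, -1.9, 93.0] rot [0.001, 0.0, -0.001]
```

View pics/w11c.png

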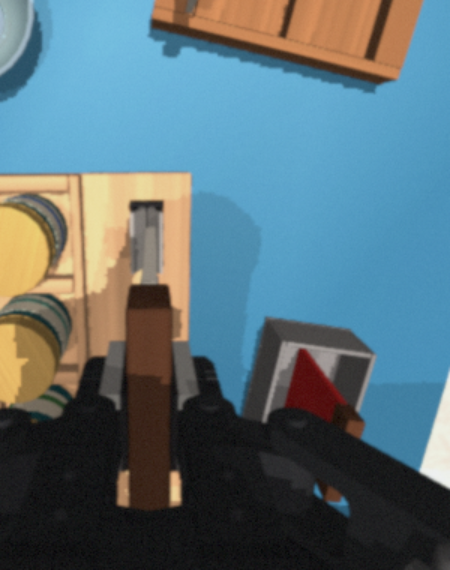

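The card is in line with clip1 (crop u≈148), and the red card leans inside the box at crop (320,385).

servo_tool(rows=[[[5, 0, -1.5, 25, 0, 0, 0], [5, 0, -1.5, 55, 0, 0, 0], [5, 0, -1.5, 78, 0, 0, 0], [5, 0, -1.5, 90, 0, 0, 0], [5, 0, -1.5, 93, 0, 0, 0], [5, 0, -1.5, 93, 0, 0, 0]]])

```text
clock: 40.05
position: [567.2, -130.7, 162.1]
ee_rot: [0.74, -0.673, 0.001, -0.0]
contact_force: [-0.1, -0.4, -0.2]
gripper_width: 11.1
grasp_force: 58.6
```

servo_tool(rows=[[[5, 0, 0, 5, 0, 0, 0], [5, 0, 0, 10, 0, 0, 0], [5, 0, 0, 15, 0, 0, 0], [5, 0, 0, 20, 0, 0, 0], [5, 0, 0, 24, 0, 0, 0], [5, 0, 0, 27, 0, 0, 0], [5, 0, 0, 30, 0, 0, 0], [5, 0, 0, 33, 0, 0, 0], [5, 0, 0, 33, 0, 0, 0]]])

```text
clock: 41.18
position: [567.5, -130.7, 129.6]
ee_rot: [0.74, -0.672, 0.001, -0.0]
contact_force: [-0.4, -0.4, 4.5]
gripper_width: 10.6
grasp_force: 59.6
```

servo_tool(rows=[[[5, 0, 0.5, 3, 0, 0, 0], [5, 0, 0.5, 6, 0, 0, 0], [5, 0, 0.5, 9, 0, 0, 0], [5, 0, 0.5, 12, 0, 0, 0], [5, 0, 0.5, 15, 0, 0, 0], [5, 0, 0.5, 18, 0, 0, 0], [5, 0, 0.5, 20, 0, 0, 0], [5, 0, 0.5, 20, 0, 0, 0]]])

```text
clock: 42.18
position: [566.3, -130.4, 107.9]
ee_rot: [0.74, -0.673, -0.0, -0.0]
contact_force: [0.4, -0.2, 1.8]
gripper_width: 10.7
grasp_force: 59.0
```

servo_tool(rows=[[[5, 0, 0, 1, 0, 0, 0], [5, 0, 0, 2, 0, 0, 0], [5, 0, 0, 3, 0, 0, 0], [5, 0, 0, 3, 0, 0, 0]]])

```text
clock: 42.68
position: [566.8, -130.5, 107.6]
ee_rot: [0.74, -0.672, 0.001, -0.0]
contact_force: [-1.9, 2.5, 13.1]
gripper_width: 11.0
grasp_force: 60.9
```

servo_tool(rows=[[[5, 0, 0, 2, 0, 0, 0], [5, 0, 0, 3, 0, 0, 0], [5, 0, 0, 3, 0, 0, 0]]])

```text
clock: 43.05
position: [567.4, -130.6, 107.5]
ee_rot: [0.741, -0.672, 0.002, -0.001]
contact_force: [-5.6, 3.4, 25.9]
gripper_width: 10.9
grasp_force: 63.2
```

servo_tool(rows=[[[5, 0, 0, -4, 0, 0, 0], [20, 0, 0, -4, 0, 0, 0], [38, 0, 0, -4, 0, 0, 0], [38, 0, 0, -4, 0, 0, 0], [38, 0, 0, -15, 0, 0, 0], [38, 0, 0, -45, 0, 0, 0], [38, 0, 0, -90, 0, 0, 0], [38, 0, 0, -135, 0, 0, 0], [38, 0, 0, -150, 0, 0, 0]]])

```text
clock: 44.18
position: [567.6, -130.7, 256.5]
ee_rot: [0.74, -0.673, 0.003, -0.002]
contact_force: [-0.0, -0.6, 0.2]
gripper_width: 37.8
grasp_force: 0.0
```

servo_tool(rows=[[[38, -35, 20, -10, 0, 0, 0], [38, -70, 40, -20, 0, 0, 0], [38, -105, 60, -30, 0, 0, 0], [38, -140, 80, -40, 0, 0, 0], [38, -170, 90, -40, 0, 0, 0], [38, -170, 90, -40, 0, 0, 0], [38, -170, 90, -40, 0, 0, 0], [38, -170, 90, -40, 0, 0, 0]]])

```text
clock: 45.18
position: [460.7, 29.6, 291.9]
ee_rot: [0.74, -0.673, -0.0, 0.0]
contact_force: [-0.0, -0.1, 0.1]
gripper_width: 38.1
grasp_force: 0.0
```

```bash
python3 - <<'E'
from h import *
im,p=snap('wrist','w12.png'); sc,q=snap('scene','s12.png')
cv2.imwrite('pics/v12.png',np.hstack([im[:,60:460],cv2.resize(sc[110:320,160:360],(400,420))])[:,:,::-1])
to((566,-131,260))
E
```

```text
pos [460.7  29.6 292. ] yaw -1.477 F [ 0.9  0.7 -0.7] t 45.3 w 38.0 -> shift [169.7, -89.8, 31.9] rot [0.0, 0.0, 0.0]
```

View pics/v12.png

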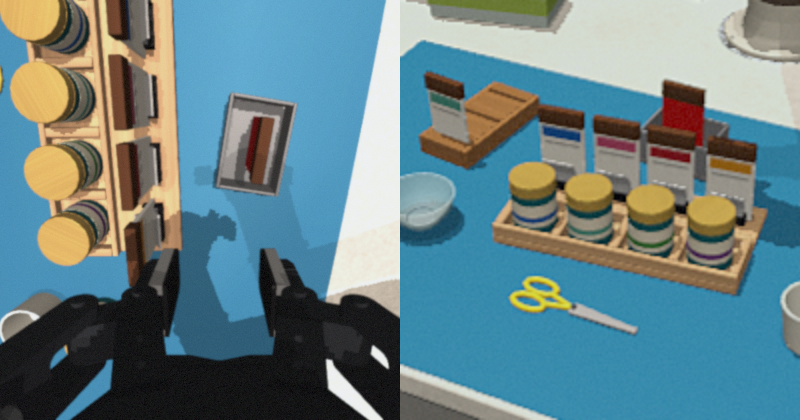

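Four tins and four white cards stand level on the display: bars are in line at crop (540–755,120–150), tins at (530–715,195–230). The red card stands inside the box at crop (258,150), and one spare card remains in the rack. I hand in.

```bash
python3 -c "
from bench import arm
print(arm.job_done())"
```

```text
the job is handed in; nothing more can be done
None
```

I handed the job in at about 45 s (limit 210 s). The red card is in the box, pockets 1 and 2 have tins, and clips 1 and 2 have white cards pressed home. The final pictures agree, but no verdict came back.

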